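# Release the bay lid's hidden catch and fetch the bottle spacer

### The arm

A 6-joint arm with a two-finger parallel gripper is mounted at the origin on the work surface. World frame = base frame: x ahead of the robot, y to its left, z up, the work surface at z = 0. Lengths are in m, angles in rad, forces in N, time in s.
With the tool pointing down it reaches from about 0.3 to 0.775 m from the base axis. Payload 14.6 kg.
Tool frame: the origin (TCP) lies on the centre line of the jaws, within the pads' length; the fingertips stand 19 mm ahead of it and the grasp point (between the pads) is the TCP; y points along the fingers, x is the direction in which the jaws open and shut, and the axes are right-handed (so a half turn about y gives the same grasp; the last joint's range is limited). The gripper opens to 94 mm and grips with 3 to 60 N. Pads are 16 mm wide; open, the fingers measure 119 mm over their backs; the gripper's body (75 mm by 177 mm) begins 78 mm behind the grasp point.
Start: joints at [-1.291, 0.3, 1.521, -0, 1.321, -0.067], TCP at [0.187, -0.517, 0.201] pointing down, gripper open.
Joint ranges: [-3.03, 3.03], [-0.79, 2.21], [0.23, 2.52], [-1.04, 4.18], [0, 3.07], [-2.55, 2.55]. Speed limits (rad/s): [2.22, 2.22, 2.57, 3.14, 3.14, 3.14].

### API

Orientations are given as [roll, pitch, yaw] about the fixed x, y, z axes, in that order (R = Rz(yaw) Ry(pitch) Rx(roll)).
In Python, from station import get_obs, cams, workorder gives the robot as it stands.
- The arm moves only by the shell command python3 -m handwheel 'ROWS' [FORCE]. ROWS is JSON, a list of rows, each an object of numbers: "fingers": the opening, from -1 (shut) to 1 (fully open); "x", "y", "z": the shift along the tool's x, y, z in m; "spin": the turn about the tool's y in degrees. In form: [{"fingers": .., "x": .., "y": .., "z": .., "spin": ..}, ...]. A call has exactly 10 rows; each row is the pose to reach, as a shift and turn from the pose commanded when the call began, along the tool's axes at that moment; what a row does not reach only later rows make up. A row lasts 1/10 s, in which the tool goes at most 50 mm and 8.59 degrees, less where a joint would pass 70% of its speed; a pose out of reach is approached as far as the arm can. A call with a gripper value outside its range is refused whole. The fingers move at their own pace and stop on an object; FORCE is the grip in N (left out, the last holds). Time passes only in rows, so rows that repeat a pose let the fingers close, or fill a call up. It gives the time, the measured TCP pose, the force and the opening at its end, in the units of the state.
- get_obs(): the state, without advancing time (a new reading comes with each control period).
- cams.camera(name): name is "scene" or "top" or "wrist"; returns (picture, depth): 480x640x3 uint8, red, green, blue; 480x640 float32, m along the optical axis (not along the pixel's ray), 0 where there is no reading.
- cams.get_calibration(name): a dict with "fx", "fy", "cx", "cy" (pixels), "view" (4x4, takes a point from world to camera coordinates). Camera axes: x right, y down, z forward; pixel columns grow to the right and rows downward; lengths in m; the calibration is good to about 2 mm. A picture is of the moment at which its call begins: read the wrist's pose just before it. get_calibration takes no time and is no camera call; for the wrist camera it gives the pose at the moment of the call.
- workorder.hand_in(): hands the job in, once; it reports no verdict.
The state is a dict: "time_s": time; "qpos": joint angles; "joint_vel": joint speeds; "tau": joint torques, N m; "ee_pos": TCP position; "eef_rot": TCP orientation; "force": force on the tool from outside, world axes, zero at the start; "moment": the same for the moment, N m; "grip_width": finger opening in m.
Only numpy, scipy, OpenCV 4.12 (cv2) and the standard library are available. Lean on these libraries where they do the work, as an engineer would, in place of code of your own. Each camera call takes 0.05 s, during which the arm holds its last target. There are 200 camera calls.

### The job

The steel lid of the parts bay has popped up but is still held by the hidden sprung catch under its front edge: reach under the edge, push the catch sideways along the edge, towards the robot, and lift the lid past it without forcing it, then swing the lid open until it leans back past upright and stays by itself. Take the white spacer with the grip stub out of the bay and set it gently, upright and centred, on the round steel plate, leaving the lid open and the other things on the bench where they are.

Things in the scene. Friction and masses are not known exactly. Their poses are not given: they have to be found in the camera images.
- bay: Fixed grey parts bay (open-topped box), 177 mm deep (x) x 240 mm wide (y) x 105 mm high, walls 6 mm, inner floor 40 mm above the bench. Origin: centre of its underside. x points from its front to the hinge side, y along the front edge, z up. Its yaw is about 90 degrees: the front looks to the robot's right, y points to the robot. A fixed keeper, 18 mm out from the front wall (x -106 to -88, y -20 to +3, z 98 to 106 mm), is what the catch hooks under.
- lid_hinge (a point): Point on the lid's hinge axis, at mid-width: in the bay's frame x = 88.5, y = 0, z = 112 mm. The hinge axis is parallel to the bay's y axis. The lid reaches 250 mm from here to its front edge, towards the bay's -x.
- lid_edge (a point): Middle of the lower front edge of the steel lid (250 x 250 mm, 6 mm thick, underside in the plane of hinge axis and edge). At the start the lid is popped up, tilted 0.10 rad: this edge is 137 mm above the bench, 160 mm in front of the bay's origin, and overhangs the bay's front wall by 72 mm, with free space below it down to the bench.
- lid (a joint): Lid angle from its popped-up start (rad): 0 at the start (also the lowest), grows as the front edge rises, stop at 1.95; 1.47 is vertical. 0.4 kg lid on a stiff friction hinge: it stays wherever it is left, and lifting at the front edge takes about 3 to 7 N. While the catch is engaged the lid can rise only about 0.02 to 0.03 rad.
- catch_tongue (a point): Middle of the push face (bay's -y side, away from the robot) of the catch's tongue: a dark steel bar, 16 x 16 mm, hanging 49 mm down from the lid's underside at mid-width, 8 to 24 mm behind the front edge. This point is 25 mm below the underside and moves with it. A toe at its foot reaches 46 mm back under the keeper. The bright bolt head in the dark slot on the lid's top is right above it.
- catch (a joint): Sideways travel of the catch in the lid (m): 0 engaged (sprung back there whenever let go), grows as it is pushed to the bay's +y (towards the robot), stop at 0.024. Spring: 3 N at the start, 6.6 N at the stop. It clears the keeper beyond 0.011; it must be kept aside until the front edge has risen about 25 mm (lid angle 0.12), and may then spring back.
- spacer: White nylon bottle spacer, 0.3 kg (varies): a disc 90 mm in diameter and 30 mm thick, with a round grip stub 28 mm in diameter and 35 mm tall in the middle of its top (65 mm in all). Stands loose on the bay's inner floor. Origin: centre of its underside, z up.
- plate: Fixed round polished steel plate, 150 mm in diameter, 12 mm thick, flat on the bench. Origin: centre of its underside; top at 12 mm.
- bottle: Bystander: amber swing-top glass bottle, 70 mm in diameter, 217 mm tall, standing. Origin: centre of its underside.
- nylon_ring: Bystander: flat white nylon ring, 90 mm outside, 50 mm inside, 25 mm tall, without a stub. Origin: centre of its underside.
- step_block: Bystander: small steel step block, 80 x 40 mm, 24 mm tall. Origin: centre of its underside.
Not all that is in view belongs to the job. Of the things that look like the plate, the middle-sized one is meant.

How it is judged:
By the outcome, as a careful person would: the job done as asked, in the order asked, and still so for the second after the job is handed in, with the robot touching nothing.
It also fails if it takes over 66 s, if anything falls off the work surface, if the arm or the gripper's body presses on something with over 40 N, if the wrist force passes 120 N, or if a joint passes its speed limit or range.

## Working session

There is one attempt and no reset: what is moved stays moved. The work goes in short steps, Python scripts to look and compute and a shell command to move; the robot and the scene stay as the last step left them, time stands still between calls to the robot, and variables do not carry over. Pictures are saved under pics/ and viewed, about 8 in all and at most 12, crops included, and the job is handed in when it is done.

```bash
mkdir -p pics; ls
python3 - <<'E'
from station import get_obs,cams
import cv2,numpy as np
o=get_obs();print({k:np.round(v,3) for k,v in o.items()})
for n in("scene","top"):
    p,d=cams.camera(n);np.savez(f"pics/{n}0.npz",p=p,d=d)
    cv2.imwrite(f"pics/{n}0.png",p[...,::-1]);c=cams.get_calibration(n);print(n,c["fx"],c["cx"],c["cy"],np.round(c["view"],3).tolist())
E
```

```text
pics
{'time_s': np.float64(0.0), 'qpos': array([-1.291,  0.3  ,  1.522, -0.   ,  1.321, -0.067]), 'joint_vel': array([ 0.   , -0.   , -0.   ,  0.   , -0.001, -0.001]), 'tau': array([-1.0000e-03, -5.3181e+01, -3.5274e+01,  7.1000e-02,  2.4000e-02,
       -0.0000e+00]), 'ee_pos': array([ 0.187, -0.517,  0.2  ]), 'eef_rot': array([-1.571e+00,  1.000e-03, -1.224e+00]), 'force': array([0.264, 0.252, 0.13 ]), 'moment': array([-0.007, -0.067, -0.042]), 'grip_width': np.float64(0.094)}
scene 531.5926091527125 322.10691706105723 238.82598703628418 [[-0.192, 0.981, 0.019, 0.138], [0.692, 0.149, -0.706, -0.26], [-0.696, -0.123, -0.708, 1.618], [0.0, 0.0, 0.0, 1.0]]
top 552.5352402550743 323.4988861794461 241.24552570868192 [[0.076, -0.997, 0.002, -0.066], [-0.977, -0.075, -0.201, 0.547], [0.201, 0.013, -0.98, 1.65], [0.0, 0.0, 0.0, 1.0]]
```

View pics/scene0.png

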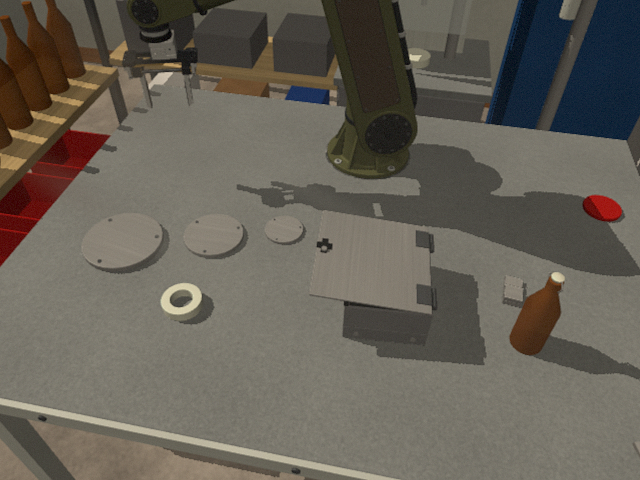

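View pics/top0.png

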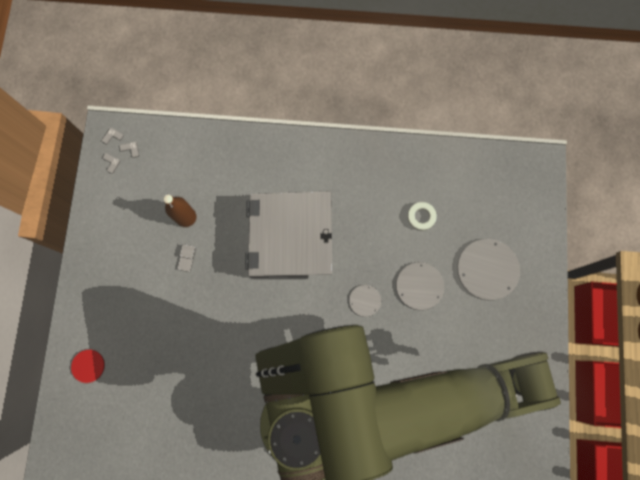

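Discs in the top view: (366,300) small, (419,286) middle and (489,268) large; I expect the middle one to measure 150 mm. The lid's bolt is at about (326,236), with the hinge on the left side of the image (robot's left). Next I'll measure these.

```bash
cat > h.py <<'E'
import numpy as np,cv2
from station import get_obs,cams
def cloud(d,c):
    v,u=np.mgrid[0:480,0:640];P=np.stack([(u-c["cx"])/c["fx"]*d,(v-c["cy"])/c["fy"]*d,d,np.ones_like(d)],-1)
    return (P@np.linalg.inv(c["view"]).T)[...,:3]
def ray(u,v,z,c):
    M=np.linalg.inv(c["view"]);r=M[:3,:3]@[(u-c["cx"])/c["fx"],(v-c["cy"])/c["fy"],1];o=M[:3,3]
    return o+r*(z-o[2])/r[2]
def proj(p,c):
    q=c["view"]@np.r_[p,1];return np.array([c["fx"]*q[0]/q[2]+c["cx"],c["fy"]*q[1]/q[2]+c["cy"]])
E
python3 - <<'E'
from h import *
z=np.load("pics/top0.npz");d=z["d"];p=z["p"];c=cams.get_calibration("top");W=cloud(d,c)
print("bench z",W[330:340,480:500,2].mean())
def box(u0,u1,v0,v1,lo,hi,n):
    m=np.zeros(d.shape,bool);m[v0:v1,u0:u1]=True;m&=(W[...,2]>lo)&(W[...,2]<hi)&(d>0)
    q=W[m];r=cv2.minAreaRect(q[:,:2].astype(np.float32)*1000);print(n,m.sum(),"med z",np.median(q[:,2]).round(4),"rect",np.round(r[0],1),np.round(r[1],1),round(r[2],2));return q
for n,b in dict(small=(340,390,280,322),mid=(390,450,258,314),large=(450,530,230,306)).items():box(*b,.006,.03,n)
q=box(235,345,180,285,.108,.16,"lid")
A=np.c_[q[:,:2],np.ones(len(q))];k=np.linalg.lstsq(A,q[:,2],rcond=None)[0];print("plane",k)
box(400,445,195,235,.012,.05,"ring");box(170,200,235,275,.012,.05,"step");box(160,200,190,230,.05,.25,"bottle")
print("bolt",W[236,326],ray(326,236,.14,c))
cv2.imwrite("pics/c1.png",cv2.resize(p[170:330,230:550],None,fx=2.5,fy=2.5,interpolation=cv2.INTER_CUBIC)[...,::-1])
E
```

```text
bench z 0.009522841279902659
small 692 med z 0.0095 rect [ 383.1 -164.7] [127.6 153.4] 4.09
mid 1810 med z 0.0126 rect [ 442.3 -333.4] [175.2 185.7] 2.88
large 3283 med z 0.0156 rect [ 518.3 -551.2] [239.4 262.8] 4.29
lid 6901 med z 0.1312 rect [552.7  82.8] [252.3 256.4] 4.92
plane [ 0.00643026 -0.09942131  0.13543661]
ring 466 med z 0.025 rect [ 667.3 -326.2] [ 95.2 101.6] 49.46
step 274 med z 0.0215 rect [474.6 415.8] [68.4 80.8] 84.08
bottle 623 med z 0.137 rect [602.4 420.9] [62.1 68.1] 39.44
bolt [ 0.54942124 -0.0306906   0.14066567] [ 0.54956432 -0.03068436  0.14      ]
```

View pics/c1.png

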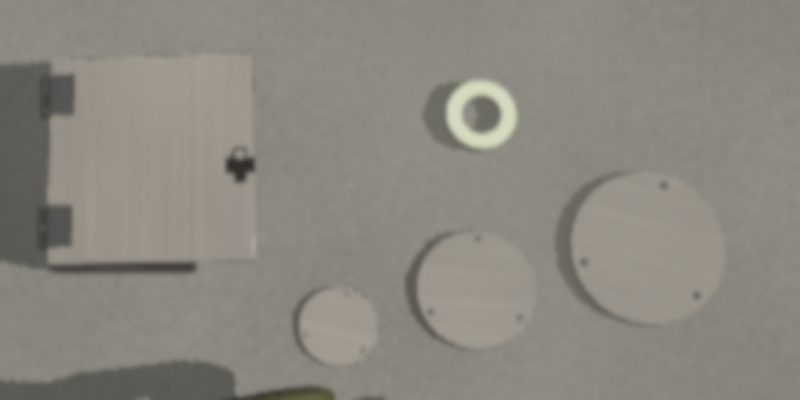

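The crop shows three discs; the middle one is centred at (476,290) in the crop, about 150 mm across, with the small one near 95 mm and the large one near 190 mm. The lid front edge runs from (252,53) to (256,260), and the bolt is at (240,160). The tool only spins about its own axis, so I need to see the finger shape before I reach under the edge.

View pics/c2.png

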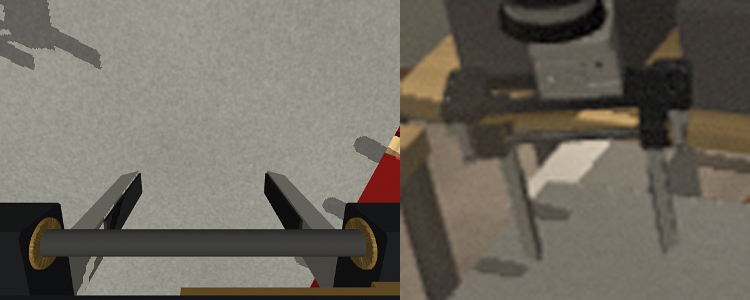

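The wrist view shows two slim fingers, with tips at about (140,175) and (265,175) in the left half of the picture, and a crossbar behind them. I'll measure their profile in the tool frame from the wrist depth.

Run:
```python
from h import *
from scipy.spatial.transform import Rotation as R
o=get_obs();z=np.load("pics/w0.npz");W=cloud(z["d"],cams.get_calibration("wrist"))
T=(W-o["ee_pos"])@R.from_euler("xyz",o["eef_rot"]).as_matrix()
M=np.linalg.inv(cams.get_calibration("wrist")["view"]);print("cam in tool",(M[:3,3]-o["ee_pos"])@R.from_euler("xyz",o["eef_rot"]).as_matrix())
m=(z["d"]>0)&(T[...,1]<.03)
q=T[m]*1000
for s in(-1,1):
  for a in range(-110,25,8):
    k=q[(q[:,0]*s>0)&(q[:,1]>=a)&(q[:,1]<a+8)]
    if len(k)>5: print(s,a,len(k),"x",np.percentile(k[:,0],[1,50,99]).round(1),"z",np.percentile(k[:,2],[1,50,99]).round(1))
```

```text
cam in tool [-0.00019249 -0.18377456  0.0698803 ]
-1 -110 2376 x [-66.4 -48.9 -47.9] z [-7.   9.9 33.2]
-1 -102 972 x [-49.4 -48.7 -48. ] z [-11.2  -2.6   6.8]
-1 -94 441 x [-49.3 -48.7 -48.1] z [-10.3  -5.6   1. ]
-1 -86 585 x [-59.1 -51.8 -48.3] z [-10.2   8.8   9.6]
-1 -78 758 x [-59.2 -50.4 -46.9] z [2.  8.6 9.5]
-1 -70 735 x [-59.2 -49.1 -46.8] z [-2.7  8.4  9.5]
-1 -62 724 x [-59.  -48.5 -46.9] z [-7.5  7.6  9.5]
-1 -54 639 x [-59.  -48.1 -46.8] z [-8.2  7.5  9.4]
-1 -46 546 x [-58.7 -47.7 -46.8] z [-8.3  7.3  9.4]
-1 -38 471 x [-58.9 -47.9 -46.9] z [-8.4  7.3  9.3]
-1 -30 418 x [-58.7 -47.8 -46.9] z [-8.1  7.3  9.3]
-1 -22 350 x [-58.5 -47.5 -46.9] z [-8.1  7.2  9.4]
-1 -14 267 x [-57.3 -47.4 -46.9] z [-8.2  5.9  9.3]
-1 -6 42 x [-52.3 -47.3 -46.9] z [-8.5  3.1  9. ]
1 -110 2037 x [47.4 48.5 64. ] z [-3.7 11.6 33.1]
1 -102 862 x [47.6 48.3 49. ] z [-10.   -1.7   6.6]
1 -94 430 x [47.7 48.3 48.8] z [-10.5  -5.8   0.5]
1 -86 586 x [47.8 51.3 59. ] z [-10.5   8.6   9.4]
1 -78 772 x [46.4 50.  58.8] z [1.6 8.5 9.3]
1 -70 721 x [46.4 48.7 58.7] z [-2.7  8.3  9.4]
1 -62 727 x [46.5 48.  58.5] z [-7.4  7.5  9.3]
1 -54 645 x [46.4 47.6 58.6] z [-8.3  7.3  9.3]
1 -46 544 x [46.5 47.3 58.3] z [-8.6  7.1  9.3]
1 -38 478 x [46.4 47.4 58.4] z [-8.3  7.3  9.3]
1 -30 407 x [46.4 47.4 58.3] z [-8.3  7.2  9.3]
1 -22 348 x [46.4 47.1 58.2] z [-8.3  7.2  9.2]
1 -14 281 x [46.5 47.  57.3] z [-8.4  6.4  9.2]
1 -6 33 x [46.6 46.9 51.6] z [-8.7  4.5  9. ]
```

The fingers are plain straight prisms (x 47–59 mm, 18 mm wide) and the tool stays vertical. I'll look at the edge and bolt from close by, with the jaws turned parallel to the bay's y axis.

```bash
python3 -m handwheel '[{"fingers":1,"x":-0.025,"y":-0.02,"z":0.04,"spin":-7},{"fingers":1,"x":-0.05,"y":-0.04,"z":0.08,"spin":-14},{"fingers":1,"x":-0.075,"y":-0.06,"z":0.12,"spin":-21},{"fingers":1,"x":-0.10,"y":-0.08,"z":0.16,"spin":-28},{"fingers":1,"x":-0.125,"y":-0.1,"z":0.20,"spin":-35},{"fingers":1,"x":-0.15,"y":-0.1,"z":0.245,"spin":-43},{"fingers":1,"x":-0.175,"y":-0.1,"z":0.29,"spin":-51},{"fingers":1,"x":-0.20,"y":-0.1,"z":0.33,"spin":-59},{"fingers":1,"x":-0.225,"y":-0.1,"z":0.37,"spin":-67},{"fingers":1,"x":-0.25,"y":-0.1,"z":0.41,"spin":-75}]' 10; python3 -c "
from h import *
o=get_obs();print(o['qpos'].round(3),o['eef_rot'])"
```

```text
time_s: 1.15
ee_pos: [0.4883, -0.141, 0.3007]
eef_rot: [-1.571, 0.0, 0.091]
force: [0.7, -0.6, -0.7]
grip_width: 0.0941
[-0.353  0.147  1.477 -0.     1.517 -0.444] [-1.57081167e+00  4.80658506e-05  9.08185519e-02]
```

```bash
python3 -m handwheel '[{"fingers":1,"x":0.035,"y":0,"z":0.03,"spin":0},{"fingers":1,"x":0.075,"y":0.01,"z":0.06,"spin":0},{"fingers":1,"x":0.075,"y":0.01,"z":0.06,"spin":0},{"fingers":1,"x":0.075,"y":0.01,"z":0.06,"spin":0},{"fingers":1,"x":0.075,"y":0.01,"z":0.06,"spin":0},{"fingers":1,"x":0.075,"y":0.01,"z":0.06,"spin":0},{"fingers":1,"x":0.075,"y":0.01,"z":0.06,"spin":0},{"fingers":1,"x":0.075,"y":0.01,"z":0.06,"spin":0},{"fingers":1,"x":0.075,"y":0.01,"z":0.06,"spin":0},{"fingers":1,"x":0.075,"y":0.01,"z":0.06,"spin":0}]'
python3 - <<'E'
from h import *
o=get_obs();print(o['qpos'].round(3),o['ee_pos'])
p,d=cams.camera("wrist");c=cams.get_calibration("wrist");np.savez("pics/w1.npz",p=p,d=d,v=c["view"])
cv2.imwrite("pics/w1.png",p[...,::-1])
for n,P in dict(edge=(.5625,-.045,.14)).items(): print(n,proj(P,c))
E
```

```text
time_s: 2.15
ee_pos: [0.557, -0.0769, 0.2908]
eef_rot: [-1.571, -0.0, 0.085]
force: [0.6, -0.4, 0.4]
grip_width: 0.0935
[-0.202  0.277  1.343  0.     1.521 -0.287] [ 0.55701949 -0.07690842  0.29082563]
edge [335.00759738 188.38857611]
```

View pics/w1.png

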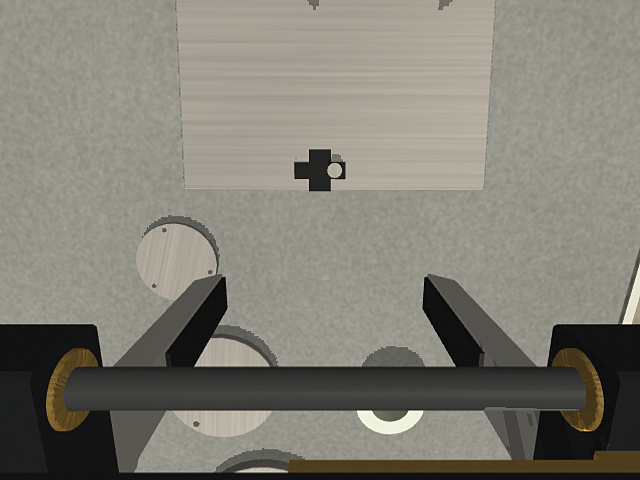

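The picture shows the lid's front edge at row 189, the bolt head at (335,170), and a dark cross: a slot along the edge at x 294–346, plus a bar at x 309–331 running to the edge. I'll check in the depth image whether these are real openings and whether the bolt stands proud.

Run:
```python
from h import *
z=np.load("pics/w1.npz");c=cams.get_calibration("wrist");c["view"]=z["v"];W=cloud(z["d"],c)
A=z["d"][60:140,200:460];q=W[60:140,200:460].reshape(-1,3);k=np.linalg.lstsq(np.c_[q[:,:2],np.ones(len(q))],q[:,2],rcond=None)[0];print(k)
H=(W[...,2]-(W[...,:2]@k[:2]+k[2]))*1000
np.set_printoptions(linewidth=250)
print("cols",list(range(288,356,3)))
for v in range(146,194,3): print(v,H[v,288:356:3].round(0).astype(int))
for n,u,v in[("fl",184,189),("fr",485,189),("bolt",335,170)]:print(n,ray(u,v,.143,c).round(4),W[v-2,u+(3 if n=='fl' else -3)].round(4))
cv2.imwrite("pics/w1c.png",cv2.resize(z["p"][140:200,270:370],None,fx=6,fy=6,interpolation=cv2.INTER_NEAREST)[...,::-1])
```

```text
[ 0.01938273 -0.2482935   0.13252994]
cols [288, 291, 294, 297, 300, 303, 306, 309, 312, 315, 318, 321, 324, 327, 330, 333, 336, 339, 342, 345, 348, 351, 354]
146 [-8 -7 -8 -7 -9 -7 -8 -8 -7 -7 -7 -7 -7 -7 -6 -6 -7 -6 -7 -6 -6 -7 -7]
149 [-8 -8 -8 -8 -7 -7 -8 -7 -7 -6 -8 -6 -7 -6 -6 -9 -7 -6 -7 -8 -8 -7 -7]
152 [-7 -7 -8 -8 -8 -8 -8 -7 -7 -7 -7 -7 -8 -7 -7 -9 -8 -8 -9 -7 -8 -8 -7]
155 [-9 -8 -8 -8 -8 -7 -8 -7 -8 -7 -6 -9 -7 -8 -9 -8 -8 -8 -7 -8 -7 -8 -8]
158 [-9 -8 -8 -8 -9 -8 -8 -7 -8 -6 -8 -7 -7 -7 -8 -8 -9 -8 -8 -8 -8 -8 -8]
161 [-10 -10 -10  -9  -9 -10  -9  -7  -9  -8  -7  -8  -8  -6  -8  -7  -9  -9  -9 -10  -8  -9  -9]
164 [ -8  -9 -11  -9  -7  -8  -8  -8  -7  -7  -8 -10  -8  -8  -3  -4  -4  -9  -9  -8  -9  -9  -9]
167 [ -9 -10  -8  -7  -8  -8  -7  -8  -8  -8  -7  -7  -9  -8  -3  -4  -5  -4  -8  -8 -10 -10  -9]
170 [ -9 -10  -7 -10  -9 -10  -9  -9 -10  -9  -8  -9  -9  -4  -4  -5  -4  -4  -9  -9  -8 -11  -9]
173 [-11  -9  -8  -7  -9 -10 -10  -9  -9  -9  -9  -9  -9  -8  -5  -5  -5  -4 -10 -10 -10 -11 -11]
176 [-11 -10  -9 -10 -10 -11 -10 -10  -9  -9  -9  -9  -9  -9  -6  -4  -5 -10  -9 -11 -10 -11 -10]
179 [-10 -10 -10 -11 -10 -11 -10  -9 -11  -8  -9  -9  -8 -10 -10 -10 -10 -10 -11 -10 -10  -9 -11]
182 [-11 -10 -11 -12 -10 -13 -13  -9 -11 -12 -11 -11 -10 -10  -9 -11 -10 -11 -11 -11 -10 -11 -11]
185 [-13 -12 -13 -12 -11 -11 -11  -8  -9 -10 -11 -10 -10 -10 -12 -12 -11 -12 -12 -11 -12 -12 -12]
188 [-12 -12 -13 -10 -12 -11 -12 -12 -13  -9 -12 -11 -10 -11 -12 -12 -12 -11 -12 -12 -12 -13 -12]
191 [-161 -159 -160 -159 -161 -162 -162 -158 -160 -159 -157 -161 -160 -159 -159 -159 -158 -159 -159 -160 -159 -160 -159]
fl [ 0.4379 -0.0556  0.143 ] [ 0.4401 -0.0539  0.1421]
fr [ 0.6862 -0.0348  0.143 ] [ 0.6832 -0.0333  0.1437]
bolt [ 0.561  -0.0297  0.143 ] [ 0.5583 -0.028   0.1474]
```

View pics/w1c.png

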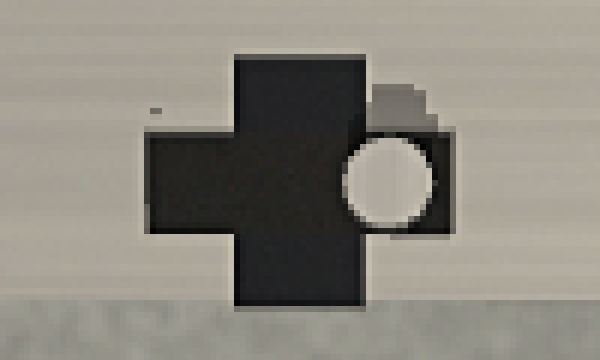

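The dark cross is flush, so it's only a marking. The bolt head stands about 4.5 mm proud and is 13 mm across. A vertical finger can't get behind the overhanging edge to the tongue, but the bolt is fixed to the catch. Plan: pinch the bolt head along the bay's y, draw the catch toward the robot and lift. I'll test gently whether the fingers can grip it.

```bash
python3 -m handwheel '[{"fingers":0,"x":0.004,"y":0.02,"z":0.02,"spin":0},{"fingers":0,"x":0.008,"y":0.06,"z":0.047,"spin":0},{"fingers":-0.4,"x":0.008,"y":0.09,"z":0.047,"spin":0},{"fingers":-0.4,"x":0.008,"y":0.11,"z":0.047,"spin":0},{"fingers":-0.4,"x":0.008,"y":0.12,"z":0.047,"spin":0},{"fingers":-0.4,"x":0.008,"y":0.122,"z":0.047,"spin":0},{"fingers":-0.4,"x":0.008,"y":0.123,"z":0.047,"spin":0},{"fingers":-0.4,"x":0.008,"y":0.124,"z":0.047,"spin":0},{"fingers":-0.4,"x":0.008,"y":0.124,"z":0.047,"spin":0},{"fingers":-0.4,"x":0.008,"y":0.124,"z":0.047,"spin":0}]' 10
python3 - <<'E'
from h import *
o=get_obs();print(o['ee_pos'],o['force'],o['grip_width'])
E
```

```text
time_s: 3.2
ee_pos: [0.5613, -0.0293, 0.1673]
eef_rot: [-1.571, -0.001, 0.085]
force: [-0.7, 0.5, -0.3]
grip_width: 0.0283
[ 0.56125124 -0.02933611  0.16728741] [-0.65292941  0.5204729  -0.30722208] 0.02830160962178489
```

```bash
python3 -m handwheel '[{"fingers":-0.4,"x":0,"y":0.001,"z":0,"spin":0},{"fingers":-0.4,"x":0,"y":0.002,"z":0,"spin":0},{"fingers":-0.4,"x":0,"y":0.003,"z":0,"spin":0},{"fingers":-0.4,"x":0,"y":0.004,"z":0,"spin":0},{"fingers":-0.4,"x":0,"y":0.0047,"z":0,"spin":0},{"fingers":-1,"x":0,"y":0.0047,"z":0,"spin":0},{"fingers":-1,"x":0,"y":0.0047,"z":0,"spin":0},{"fingers":-1,"x":0,"y":0.0047,"z":0,"spin":0},{"fingers":-1,"x":0,"y":0.0047,"z":0,"spin":0},{"fingers":-1,"x":0,"y":0.0047,"z":0,"spin":0}]' 10
python3 - <<'E'
from h import *
o=get_obs();print(o['ee_pos'],o['force'],o['grip_width'])
E
```

```text
time_s: 4.2
ee_pos: [0.5611, -0.0293, 0.1621]
eef_rot: [-1.571, -0.0, 0.085]
force: [-0.6, -0.3, -0.2]
grip_width: 0.0003
[ 0.5610779  -0.02926212  0.16210847] [-0.60155177 -0.30121032 -0.20933264] 0.00033749992593105145
```

```bash
python3 -m handwheel '[{"fingers":-1,"x":0,"y":0.001,"z":0,"spin":0},{"fingers":-1,"x":0,"y":0.001,"z":0,"spin":0},{"fingers":-1,"x":0,"y":0.001,"z":0,"spin":0},{"fingers":-1,"x":0,"y":0.001,"z":0,"spin":0},{"fingers":-1,"x":0,"y":0.0015,"z":0,"spin":0},{"fingers":-1,"x":0,"y":0.0015,"z":0,"spin":0},{"fingers":-1,"x":0,"y":0.002,"z":0,"spin":0},{"fingers":-1,"x":0,"y":0.002,"z":0,"spin":0},{"fingers":-1,"x":0,"y":0.002,"z":0,"spin":0},{"fingers":-1,"x":0,"y":0.002,"z":0,"spin":0}]' 10
python3 - <<'E'
from h import *
o=get_obs();print(o['ee_pos'],o['force'],o['grip_width'])
p,d=cams.camera("wrist");c=cams.get_calibration("wrist");np.savez("pics/w2.npz",p=p,d=d,v=c["view"])
print(proj(o['ee_pos']+[0,0,-.019],c))
cv2.imwrite("pics/w2c.png",cv2.resize(p[180:480,160:480],None,fx=2,fy=2)[...,::-1])
E
```

```text
time_s: 5.2
ee_pos: [0.5611, -0.0293, 0.16]
eef_rot: [-1.571, 0.0, 0.085]
force: [-0.4, -0.6, -0.8]
grip_width: 0.0004
[ 0.56106014 -0.02925502  0.16004244] [-0.38580814 -0.63285634 -0.76713001] 0.0004151134359042999
[325.91660036 276.03270569]
```

View pics/w2c.png

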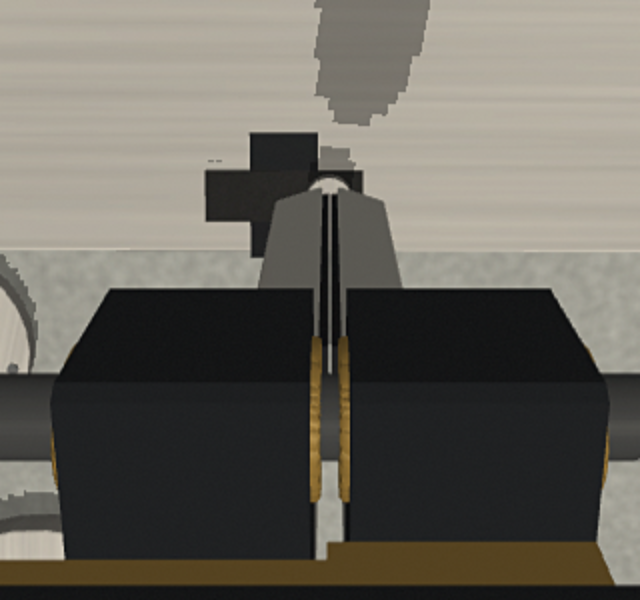

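The fingertips end at crop (330,190), just over the bolt, with no contact force yet. I'll go slightly lower to find the contact height.

```bash
python3 -m handwheel '[{"fingers":-1,"x":0,"y":0.0005,"z":0,"spin":0},{"fingers":-1,"x":0,"y":0.001,"z":0,"spin":0},{"fingers":-1,"x":0,"y":0.001,"z":0,"spin":0},{"fingers":-1,"x":0,"y":0.0015,"z":0,"spin":0},{"fingers":-1,"x":0,"y":0.0015,"z":0,"spin":0},{"fingers":-1,"x":0,"y":0.002,"z":0,"spin":0},{"fingers":-1,"x":0,"y":0.002,"z":0,"spin":0},{"fingers":-1,"x":0,"y":0.002,"z":0,"spin":0},{"fingers":-1,"x":0,"y":0.002,"z":0,"spin":0},{"fingers":-1,"x":0,"y":0.002,"z":0,"spin":0}]' 10
python3 - <<'E'
from h import *
from scipy.spatial.transform import Rotation as R
o=get_obs();print(o['ee_pos'],o['force'],o['grip_width'])
z=np.load("pics/w2.npz");c=cams.get_calibration("wrist");c["view"]=z["v"];W=cloud(z["d"],c)
T=(W-[0.56106,-0.02925,0.16004])@R.from_euler("xyz",o["eef_rot"]).as_matrix()*1000
for v in range(262,284,2):print(v,T[v,316:336:4,1].round(0),T[v,316:336:4,2].round(0))
E
```

```text
time_s: 6.25
ee_pos: [0.5611, -0.0293, 0.158]
eef_rot: [-1.571, 0.0, 0.085]
force: [-0.5, 0.7, -0.2]
grip_width: 0.0004
[ 0.56105115 -0.02927498  0.15804805] [-0.49182789  0.73777621 -0.18308017] 0.0003880373063316037
262 [19. 19. 19. 21. 20.] [8. 8. 8. 7. 8.]
264 [19. 19. 21. 19. 20.] [7. 7. 6. 7. 6.]
266 [19. 18. 18. 18. 19.] [6. 6. 6. 6. 6.]
268 [17. 18. 16. 17. 18.] [5. 5. 5. 5. 5.]
270 [17. 14. 14. 15. 18.] [4. 5. 5. 5. 4.]
272 [14. 14. 13. 14. 13.] [4. 4. 4. 4. 4.]
274 [13. -6. 13. 13. -5.] [ 3. 10.  3.  3.  9.]
276 [-9. -9. 15. 13. -8.] [10. 10.  2.  2. 10.]
278 [-11. -11.  13.  -7. -11.] [ 9. 10.  1.  8.  9.]
280 [-14. -13.  13.  -9. -14.] [10.  9. -0.  8. 10.]
282 [-17. -15.  13. -13. -17.] [10.  9. -1.  8. 10.]
```

```bash
python3 -m handwheel '[{"fingers":-0.4,"x":0,"y":0,"z":0,"spin":0},{"fingers":-0.4,"x":0,"y":0,"z":0,"spin":0},{"fingers":-0.4,"x":0,"y":0.0005,"z":0,"spin":0},{"fingers":-0.4,"x":0,"y":0.001,"z":0,"spin":0},{"fingers":-0.4,"x":0,"y":0.0015,"z":0,"spin":0},{"fingers":-0.4,"x":0,"y":0.002,"z":0,"spin":0},{"fingers":-0.4,"x":0,"y":0.0025,"z":0,"spin":0},{"fingers":-0.4,"x":0,"y":0.003,"z":0,"spin":0},{"fingers":-0.4,"x":0,"y":0.003,"z":0,"spin":0},{"fingers":-0.4,"x":0,"y":0.003,"z":0,"spin":0}]' 10
```

```text
time_s: 7.25
ee_pos: [0.561, -0.0293, 0.155]
eef_rot: [-1.571, 0.0, 0.085]
force: [0.9, -0.0, -0.5]
grip_width: 0.0285
```

Run:
```python
from h import *
p,d=cams.camera("scene");c=cams.get_calibration("scene");o=get_obs()
print(o['force'],proj(o['ee_pos']+[0,0,-.019],c))
u,v=proj(o['ee_pos']+[0,0,-.019],c).astype(int)
cv2.imwrite("pics/s1.png",cv2.resize(p[v-60:v+40,u-65:u+65],None,fx=6,fy=6,interpolation=cv2.INTER_CUBIC)[...,::-1])
```

```text
[0.1859344  0.5941583  0.27675321] [323.89887842 251.72358335]
```

View pics/s1.png

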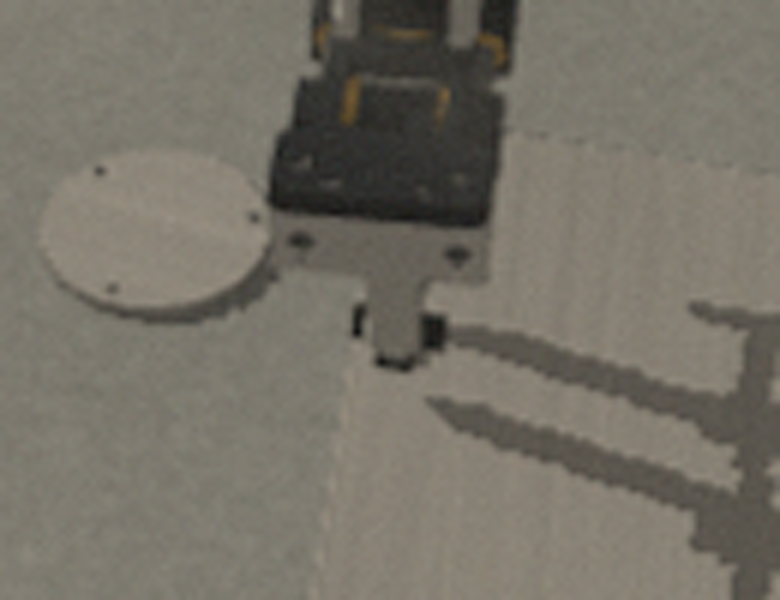

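The near finger's tip at (395,360) and its shadow at (430,400) are still apart, so the tip is above the lid, shorter than I assumed. I'll keep lowering in small steps.

```bash
python3 -m handwheel '[{"fingers":-0.4,"x":0,"y":0.0005,"z":0,"spin":0},{"fingers":-0.4,"x":0,"y":0.001,"z":0,"spin":0},{"fingers":-0.4,"x":0,"y":0.0015,"z":0,"spin":0},{"fingers":-0.4,"x":0,"y":0.002,"z":0,"spin":0},{"fingers":-0.4,"x":0,"y":0.0025,"z":0,"spin":0},{"fingers":-0.4,"x":0,"y":0.003,"z":0,"spin":0},{"fingers":-0.4,"x":0,"y":0.0035,"z":0,"spin":0},{"fingers":-0.4,"x":0,"y":0.004,"z":0,"spin":0},{"fingers":-0.4,"x":0,"y":0.0045,"z":0,"spin":0},{"fingers":-0.4,"x":0,"y":0.005,"z":0,"spin":0}]' 10
python3 - <<'E'
from h import *
print(get_obs()["force"],get_obs()["ee_pos"])
E
```

```text
time_s: 8.3
ee_pos: [0.5611, -0.0293, 0.15]
eef_rot: [-1.571, -0.0, 0.085]
force: [-0.6, -0.3, -0.3]
grip_width: 0.0279
[-0.64198644 -0.2810383  -0.28196606] [ 0.56106637 -0.02925007  0.15003313]
```

```bash
python3 -m handwheel '[{"fingers":-0.4,"x":0,"y":0.0005,"z":0,"spin":0},{"fingers":-0.4,"x":0,"y":0.001,"z":0,"spin":0},{"fingers":-0.4,"x":0,"y":0.0015,"z":0,"spin":0},{"fingers":-0.4,"x":0,"y":0.002,"z":0,"spin":0},{"fingers":-0.4,"x":0,"y":0.0025,"z":0,"spin":0},{"fingers":-0.4,"x":0,"y":0.003,"z":0,"spin":0},{"fingers":-0.4,"x":0,"y":0.0035,"z":0,"spin":0},{"fingers":-0.4,"x":0,"y":0.004,"z":0,"spin":0},{"fingers":-0.4,"x":0,"y":0.0045,"z":0,"spin":0},{"fingers":-0.4,"x":0,"y":0.005,"z":0,"spin":0}]' 10
python3 - <<'E'
from h import *
print(get_obs()["force"],get_obs()["ee_pos"])
E
```

```text
time_s: 9.3
ee_pos: [0.5611, -0.0293, 0.145]
eef_rot: [-1.571, -0.0, 0.085]
force: [0.1, 0.0, 0.3]
grip_width: 0.0279
[0.09610113 0.03721732 0.27672551] [ 0.56106705 -0.02926099  0.14500951]
```

```bash
python3 -m handwheel '[{"fingers":-0.4,"x":0,"y":0.0005,"z":0,"spin":0},{"fingers":-0.4,"x":0,"y":0.001,"z":0,"spin":0},{"fingers":-0.4,"x":0,"y":0.0015,"z":0,"spin":0},{"fingers":-0.4,"x":0,"y":0.002,"z":0,"spin":0},{"fingers":-0.4,"x":0,"y":0.0025,"z":0,"spin":0},{"fingers":-0.4,"x":0,"y":0.003,"z":0,"spin":0},{"fingers":-1,"x":0,"y":0.003,"z":0,"spin":0},{"fingers":-1,"x":0,"y":0.003,"z":0,"spin":0},{"fingers":-1,"x":0,"y":0.003,"z":0,"spin":0},{"fingers":-1,"x":0,"y":0.003,"z":0,"spin":0}]' 10
python3 - <<'E'
from h import *
o=get_obs();print(o["force"],o["ee_pos"])
p,d=cams.camera("wrist");c=cams.get_calibration("wrist")
W=cloud(d,c)
for v in range(255,300,4):print(v,W[v,290:360:8,2].round(3))
cv2.imwrite("pics/w3c.png",np.hstack([cv2.resize(p[200:340,230:420],None,fx=3,fy=3)])[...,::-1])
E
```

```text
time_s: 10.3
ee_pos: [0.5611, -0.0293, 0.1421]
eef_rot: [-1.571, -0.0, 0.085]
force: [1.1, 0.2, -0.5]
grip_width: 0.0013
[ 1.14821781  0.19378242 -0.52974782] [ 0.56107101 -0.02925721  0.14205873]
255 [0.139 0.14  0.139 0.139 0.139 0.14  0.139 0.14  0.141]
259 [0.141 0.141 0.141 0.142 0.139 0.14  0.14  0.139 0.141]
263 [0.14  0.141 0.141 0.14  0.139 0.14  0.142 0.14  0.141]
267 [0.141 0.141 0.142 0.141 0.14  0.139 0.139 0.14  0.14 ]
271 [0.14  0.141 0.141 0.142 0.141 0.139 0.14  0.141 0.14 ]
275 [0.141 0.141 0.141 0.148 0.142 0.15  0.141 0.14  0.14 ]
279 [0.141 0.143 0.154 0.155 0.15  0.154 0.154 0.155 0.141]
283 [0.141 0.159 0.161 0.16  0.155 0.16  0.16  0.16  0.141]
287 [0.142 0.164 0.165 0.166 0.161 0.164 0.164 0.166 0.14 ]
291 [0.142 0.169 0.169 0.168 0.167 0.169 0.169 0.17  0.169]
295 [0.144 0.174 0.173 0.174 0.17  0.175 0.174 0.173 0.174]
299 [0.143 0.178 0.178 0.177 0.174 0.179 0.179 0.177 0.178]
```

View pics/w3c.png

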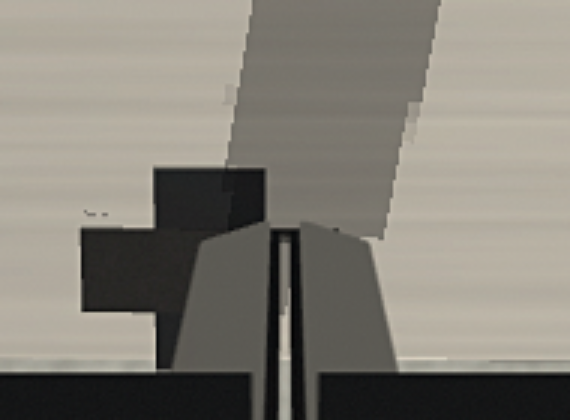

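The tips have reached the lid by shadow: the shadow's foot at (300,232) meets them. There's no force and the fingers shut over the bolt, so it can't be gripped yet. I'll touch down to calibrate the tip height.

```bash
python3 -m handwheel '[{"fingers":-0.6,"x":0,"y":0,"z":0,"spin":0},{"fingers":-0.6,"x":0,"y":0.0,"z":0,"spin":0},{"fingers":-0.6,"x":0,"y":0.0005,"z":0,"spin":0},{"fingers":-0.6,"x":0,"y":0.001,"z":0,"spin":0},{"fingers":-0.6,"x":0,"y":0.0015,"z":0,"spin":0},{"fingers":-0.6,"x":0,"y":0.002,"z":0,"spin":0},{"fingers":-0.6,"x":0,"y":0.0025,"z":0,"spin":0},{"fingers":-0.6,"x":0,"y":0.003,"z":0,"spin":0},{"fingers":-0.6,"x":0,"y":0.0035,"z":0,"spin":0},{"fingers":-0.6,"x":0,"y":0.004,"z":0,"spin":0}]' 10
python3 - <<'E'
from h import *
o=get_obs();print(o["force"],o["ee_pos"])
E
```

```text
time_s: 11.35
ee_pos: [0.5611, -0.0293, 0.138]
eef_rot: [-1.571, -0.0, 0.085]
force: [0.1, -0.8, -0.7]
grip_width: 0.0189
[ 0.07397983 -0.7748811  -0.72247732] [ 0.56107488 -0.02927132  0.13800971]
```

```bash
python3 -m handwheel '[{"fingers":-0.6,"x":0,"y":0.0005,"z":0,"spin":0},{"fingers":-0.6,"x":0,"y":0.001,"z":0,"spin":0},{"fingers":-0.6,"x":0,"y":0.0015,"z":0,"spin":0},{"fingers":-0.6,"x":0,"y":0.002,"z":0,"spin":0},{"fingers":-0.6,"x":0,"y":0.0025,"z":0,"spin":0},{"fingers":-0.6,"x":0,"y":0.003,"z":0,"spin":0},{"fingers":-1,"x":0,"y":0.003,"z":0,"spin":0},{"fingers":-1,"x":0,"y":0.003,"z":0,"spin":0},{"fingers":-1,"x":0,"y":0.003,"z":0,"spin":0},{"fingers":-1,"x":0,"y":0.003,"z":0,"spin":0}]' 10
python3 - <<'E'
from h import *
o=get_obs();print(o["force"],o["ee_pos"],o["grip_width"])
p,d=cams.camera("scene");c=cams.get_calibration("scene");W=cloud(d,c)
p2,d2=cams.camera("wrist");c2=cams.get_calibration("wrist");W2=cloud(d2,c2)
print("lid scene z at 3 pts",[W[int(v),int(u)].round(3) for u,v in[proj((.64,.0,.14),c),proj((.60,-.03,.143),c),proj((.64,.15,.124),c)]])
u,v=proj(o['ee_pos'],c).astype(int)
a=cv2.resize(p[v-50:v+30,u-50:u+50],(500,400),interpolation=cv2.INTER_CUBIC);b=cv2.resize(p2[200:400,220:420],(300,300))
cv2.imwrite("pics/s2.png",np.hstack([a,np.vstack([b,np.zeros((100,300,3),np.uint8)])])[...,::-1])
E
```

```text
time_s: 12.35
ee_pos: [0.5622, -0.0292, 0.137]
eef_rot: [-1.571, -0.004, 0.085]
force: [-0.9, 0.8, 15.2]
grip_width: 0.0005
[-0.92852115  0.77380872 15.2287577 ] [ 0.56220705 -0.0291935   0.13704894] 0.0005095893162938275
lid scene z at 3 pts [array([ 0.639, -0.002,  0.139]), array([ 0.599, -0.03 ,  0.144]), array([0.641, 0.148, 0.126])]
```

View pics/s2.png

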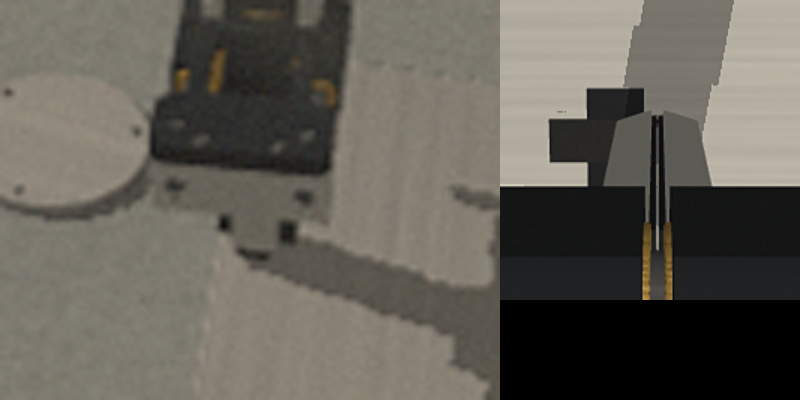

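Contact came at TCP z ≈ 0.1375, so the tips end about 4 mm behind the reported TCP, not 19 mm ahead. The bolt head doesn't resist the fingers, so it can't be used. Reaching under the edge therefore needs a tilted tool. I'll back off and see how the arm behaves at its reach limit, i.e. whether it tilts there.

```bash
python3 -m handwheel '[{"fingers":-1,"x":0,"y":-0.04,"z":0,"spin":0},{"fingers":-1,"x":0,"y":-0.08,"z":0,"spin":0},{"fingers":-1,"x":0.05,"y":-0.12,"z":0,"spin":0},{"fingers":-1,"x":0.1,"y":-0.12,"z":0,"spin":0},{"fingers":-1,"x":0.15,"y":-0.12,"z":0,"spin":0},{"fingers":-1,"x":0.2,"y":-0.12,"z":0,"spin":0},{"fingers":-1,"x":0.25,"y":-0.12,"z":0,"spin":0},{"fingers":-1,"x":0.3,"y":-0.12,"z":0,"spin":0},{"fingers":-1,"x":0.35,"y":-0.12,"z":0,"spin":0},{"fingers":-1,"x":0.35,"y":-0.12,"z":0,"spin":0}]' 10
python3 - <<'E'
from h import *
o=get_obs();print(o["qpos"].round(3),o["ee_pos"],o["eef_rot"])
E
```

```text
time_s: 13.45
ee_pos: [0.8192, -0.002, 0.2231]
eef_rot: [-1.571, -0.011, 0.085]
force: [0.3, 0.1, -2.9]
grip_width: 0.0005
[-4.800e-02  1.071e+00  2.440e-01  1.000e-03  1.816e+00 -1.320e-01] [ 0.8192092  -0.00203148  0.22309749] [-1.57077887 -0.01051286  0.08503633]
```

```bash
python3 -m handwheel '[{"fingers":-1,"x":0.05,"y":0,"z":0,"spin":0},{"fingers":-1,"x":0.1,"y":0,"z":0,"spin":0},{"fingers":-1,"x":0.15,"y":0,"z":0,"spin":0},{"fingers":-1,"x":0.2,"y":0,"z":0,"spin":0},{"fingers":-1,"x":0.25,"y":0,"z":0,"spin":0},{"fingers":-1,"x":0.3,"y":0,"z":0,"spin":0},{"fingers":-1,"x":0.3,"y":0,"z":0,"spin":0},{"fingers":-1,"x":0.3,"y":0,"z":0,"spin":0},{"fingers":-1,"x":0.3,"y":0,"z":0,"spin":0},{"fingers":-1,"x":0.3,"y":0,"z":0,"spin":0}]' 10
python3 - <<'E'
from h import *
o=get_obs();print(o["qpos"].round(3),o["ee_pos"],o["eef_rot"])
E
```

```text
time_s: 14.45
ee_pos: [0.8488, 0.0153, 0.1783]
eef_rot: [-1.576, -0.065, 0.085]
force: [0.4, -0.5, -0.9]
grip_width: 0.0003
[-0.026  1.13   0.236  0.002  1.71  -0.11 ] [0.84880777 0.01531621 0.1783366 ] [-1.57578546 -0.06511697  0.08515379]
```

```bash
python3 -m handwheel '[{"fingers":-1,"x":-0.05,"y":-0.02,"z":0,"spin":0},{"fingers":-1,"x":-0.1,"y":-0.04,"z":0,"spin":0},{"fingers":-1,"x":-0.15,"y":-0.06,"z":0,"spin":0},{"fingers":-1,"x":-0.15,"y":-0.1,"z":0,"spin":0},{"fingers":-1,"x":-0.15,"y":-0.1,"z":0,"spin":0},{"fingers":-1,"x":-0.15,"y":-0.1,"z":0,"spin":0},{"fingers":-1,"x":-0.15,"y":-0.1,"z":0,"spin":0},{"fingers":-1,"x":-0.15,"y":-0.1,"z":0,"spin":0},{"fingers":-1,"x":-0.15,"y":-0.1,"z":0,"spin":0},{"fingers":-1,"x":-0.15,"y":-0.1,"z":0,"spin":0}]' 10
python3 - <<'E'
from h import *
o=get_obs();print(o["qpos"].round(3),o["ee_pos"],o["eef_rot"])
E
```

```text
time_s: 15.45
ee_pos: [0.6934, 0.0025, 0.2669]
eef_rot: [-1.576, -0.063, 0.085]
force: [0.1, -0.4, 1.1]
grip_width: 0.0004
[-0.051  0.565  0.998  0.004  1.515 -0.136] [0.69339717 0.0025445  0.2669321 ] [-1.57551295 -0.06302641  0.08527958]
```

The tilt gained by stretching past the reach limit persists, because the commanded pose restarts from the reached one. That makes reaching under possible: a tilt of about 0.25–0.3 rad toward +y puts the tip behind the tongue's push face. I'll swing to the robot's left and stretch along +y to gain it.

```bash
python3 -m handwheel '[{"fingers":-1,"x":-0.025,"y":-0.02,"z":0.04,"spin":0},{"fingers":-1,"x":-0.05,"y":-0.04,"z":0.08,"spin":0},{"fingers":-1,"x":-0.075,"y":-0.06,"z":0.12,"spin":0},{"fingers":-1,"x":-0.1,"y":-0.08,"z":0.16,"spin":0},{"fingers":-1,"x":-0.13,"y":-0.08,"z":0.2,"spin":0},{"fingers":-1,"x":-0.16,"y":-0.08,"z":0.24,"spin":0},{"fingers":-1,"x":-0.19,"y":-0.08,"z":0.28,"spin":0},{"fingers":-1,"x":-0.22,"y":-0.08,"z":0.32,"spin":0},{"fingers":-1,"x":-0.25,"y":-0.08,"z":0.36,"spin":0},{"fingers":-1,"x":-0.28,"y":-0.08,"z":0.40,"spin":0}]' 10
python3 -m handwheel '[{"fingers":-1,"x":-0.025,"y":0,"z":0.04,"spin":0},{"fingers":-1,"x":-0.05,"y":0,"z":0.08,"spin":0},{"fingers":-1,"x":-0.075,"y":0,"z":0.12,"spin":0},{"fingers":-1,"x":-0.1,"y":0,"z":0.16,"spin":0},{"fingers":-1,"x":-0.12,"y":0,"z":0.2,"spin":0},{"fingers":-1,"x":-0.14,"y":0,"z":0.245,"spin":0},{"fingers":-1,"x":-0.16,"y":0,"z":0.29,"spin":0},{"fingers":-1,"x":-0.18,"y":0,"z":0.335,"spin":0},{"fingers":-1,"x":-0.2,"y":0,"z":0.38,"spin":0},{"fingers":-1,"x":-0.22,"y":0,"z":0.425,"spin":0}]' 10
python3 - <<'E'
from h import *
o=get_obs();print(o["qpos"].round(3),o["ee_pos"],o["eef_rot"])
E
```

```text
time_s: 16.45
ee_pos: [0.3772, 0.3752, 0.3279]
eef_rot: [-1.576, -0.065, 0.085]
force: [0.7, 0.7, -0.1]
grip_width: 0.0007
time_s: 17.45
ee_pos: [0.1365, 0.758, 0.3123]
eef_rot: [-1.578, -0.064, 0.087]
force: [0.6, -0.6, 0.9]
grip_width: 0.0006
[ 1.368  0.884  0.379 -0.067  1.867  1.261] [0.13651572 0.75800774 0.3123281 ] [-1.57775402 -0.06445068  0.08700362]
```

```bash
python3 -m handwheel '[{"fingers":-1,"x":0,"y":-0.02,"z":0.045,"spin":0},{"fingers":-1,"x":0,"y":-0.04,"z":0.09,"spin":0},{"fingers":-1,"x":0,"y":-0.06,"z":0.135,"spin":0},{"fingers":-1,"x":0,"y":-0.08,"z":0.18,"spin":0},{"fingers":-1,"x":0,"y":-0.1,"z":0.225,"spin":0},{"fingers":-1,"x":0,"y":-0.12,"z":0.27,"spin":0},{"fingers":-1,"x":0,"y":-0.14,"z":0.315,"spin":0},{"fingers":-1,"x":0,"y":-0.16,"z":0.36,"spin":0},{"fingers":-1,"x":0,"y":-0.18,"z":0.405,"spin":0},{"fingers":-1,"x":0,"y":-0.2,"z":0.45,"spin":0}]' 10
python3 - <<'E'
from h import *
o=get_obs();print(o["qpos"].round(3),o["ee_pos"],o["eef_rot"])
E
```

```text
time_s: 18.45
ee_pos: [0.0854, 0.7857, 0.3165]
eef_rot: [-1.544, -0.072, 0.085]
force: [-0.3, -0.4, -1.1]
grip_width: 0.0007
[ 1.439  0.959  0.235 -0.068  1.904  1.329] [0.08538219 0.78573141 0.31650494] [-1.54369785 -0.07170576  0.08512771]
```

```bash
python3 -m handwheel '[{"fingers":-1,"x":0,"y":0,"z":0.05,"spin":0},{"fingers":-1,"x":0,"y":0,"z":0.1,"spin":0},{"fingers":-1,"x":0,"y":0,"z":0.15,"spin":0},{"fingers":-1,"x":0,"y":0,"z":0.2,"spin":0},{"fingers":-1,"x":0,"y":0,"z":0.25,"spin":0},{"fingers":-1,"x":0,"y":0,"z":0.3,"spin":0},{"fingers":-1,"x":0,"y":0,"z":0.35,"spin":0},{"fingers":-1,"x":0,"y":0,"z":0.4,"spin":0},{"fingers":-1,"x":0,"y":0,"z":0.45,"spin":0},{"fingers":-1,"x":0,"y":0,"z":0.5,"spin":0}]' 10
python3 - <<'E'
from h import *
o=get_obs();print(o["qpos"].round(3),o["ee_pos"],o["eef_rot"])
E
```

```text
time_s: 19.45
ee_pos: [0.0492, 0.8323, 0.2314]
eef_rot: [-1.51, -0.077, 0.085]
force: [-0.8, 0.2, 0.0]
grip_width: 0.0007
[ 1.489  1.067  0.236 -0.067  1.767  1.387] [0.04921334 0.83231811 0.23143132] [-1.51049434 -0.07654209  0.08489577]
```

```bash
python3 -m handwheel '[{"fingers":-1,"x":0,"y":-1.0,"z":3,"spin":0},{"fingers":-1,"x":0,"y":-1.0,"z":3,"spin":0},{"fingers":-1,"x":0,"y":-1.0,"z":3,"spin":0},{"fingers":-1,"x":0,"y":-1.0,"z":3,"spin":0},{"fingers":-1,"x":0,"y":-1.0,"z":3,"spin":0},{"fingers":-1,"x":0,"y":-1.0,"z":3,"spin":0},{"fingers":-1,"x":0,"y":-1.0,"z":3,"spin":0},{"fingers":-1,"x":0,"y":-1.0,"z":3,"spin":0},{"fingers":-1,"x":0,"y":-1.0,"z":3,"spin":0},{"fingers":-1,"x":0,"y":-1.0,"z":3,"spin":0}]' 10
python3 - <<'E'
from h import *
o=get_obs();print(o["qpos"].round(3),o["ee_pos"],o["eef_rot"])
E
```

```text
time_s: 20.45
ee_pos: [-0.0002, 0.8363, 0.2482]
eef_rot: [-1.476, -0.08, 0.085]
force: [0.2, -0.6, 1.0]
grip_width: 0.0007
[ 1.55   1.047  0.236 -0.07   1.756  1.445] [-1.56638781e-04  8.36275192e-01  2.48174862e-01] [-1.47634883 -0.07953814  0.08469765]
```

```bash
R='see rows'; for i in 1 ; do python3 -m handwheel '[{"fingers":-1,"x":0.2,"y":-0.9,"z":3,"spin":0},{"fingers":-1,"x":0.2,"y":-0.9,"z":3,"spin":0},{"fingers":-1,"x":0.2,"y":-0.9,"z":3,"spin":0},{"fingers":-1,"x":0.2,"y":-0.9,"z":3,"spin":0},{"fingers":-1,"x":0.2,"y":-0.9,"z":3,"spin":0},{"fingers":-1,"x":0.2,"y":-0.9,"z":3,"spin":0},{"fingers":-1,"x":0.2,"y":-0.9,"z":3,"spin":0},{"fingers":-1,"x":0.2,"y":-0.9,"z":3,"spin":0},{"fingers":-1,"x":0.2,"y":-0.9,"z":3,"spin":0},{"fingers":-1,"x":0.2,"y":-0.9,"z":3,"spin":0}]'; done
python3 -m handwheel '[{"fingers":-1,"x":0.2,"y":-0.8,"z":3,"spin":0},{"fingers":-1,"x":0.2,"y":-0.8,"z":3,"spin":0},{"fingers":-1,"x":0.2,"y":-0.8,"z":3,"spin":0},{"fingers":-1,"x":0.2,"y":-0.8,"z":3,"spin":0},{"fingers":-1,"x":0.2,"y":-0.8,"z":3,"spin":0},{"fingers":-1,"x":0.2,"y":-0.8,"z":3,"spin":0},{"fingers":-1,"x":0.2,"y":-0.8,"z":3,"spin":0},{"fingers":-1,"x":0.2,"y":-0.8,"z":3,"spin":0},{"fingers":-1,"x":0.2,"y":-0.8,"z":3,"spin":0},{"fingers":-1,"x":0.2,"y":-0.8,"z":3,"spin":0}]'
python3 - <<'E'
from h import *
o=get_obs();print(o["qpos"].round(3),o["ee_pos"],o["eef_rot"])
E
```

```text
time_s: 21.45
ee_pos: [-0.0078, 0.8413, 0.2604]
eef_rot: [-1.442, -0.082, 0.084]
force: [-0.4, -0.2, 0.5]
grip_width: 0.0004
time_s: 22.45
ee_pos: [-0.0127, 0.8475, 0.2696]
eef_rot: [-1.407, -0.085, 0.084]
force: [-0.1, -0.2, 0.2]
grip_width: 0.0007
[ 1.565  1.023  0.236 -0.069  1.711  1.458] [-0.01271054  0.84753474  0.26959313] [-1.40718461 -0.08478111  0.08405882]
```

```bash
python3 -m handwheel '[{"fingers":-1,"x":0.2,"y":-0.7,"z":3,"spin":0},{"fingers":-1,"x":0.2,"y":-0.7,"z":3,"spin":0},{"fingers":-1,"x":0.2,"y":-0.7,"z":3,"spin":0},{"fingers":-1,"x":0.2,"y":-0.7,"z":3,"spin":0},{"fingers":-1,"x":0.2,"y":-0.7,"z":3,"spin":0},{"fingers":-1,"x":0.2,"y":-0.7,"z":3,"spin":0},{"fingers":-1,"x":0.2,"y":-0.7,"z":3,"spin":0},{"fingers":-1,"x":0.2,"y":-0.7,"z":3,"spin":0},{"fingers":-1,"x":0.2,"y":-0.7,"z":3,"spin":0},{"fingers":-1,"x":0.2,"y":-0.7,"z":3,"spin":0}]'
python3 -m handwheel '[{"fingers":-1,"x":0.2,"y":-0.6,"z":3,"spin":0},{"fingers":-1,"x":0.2,"y":-0.6,"z":3,"spin":0},{"fingers":-1,"x":0.2,"y":-0.6,"z":3,"spin":0},{"fingers":-1,"x":0.2,"y":-0.6,"z":3,"spin":0},{"fingers":-1,"x":0.2,"y":-0.6,"z":3,"spin":0},{"fingers":-1,"x":0.2,"y":-0.6,"z":3,"spin":0},{"fingers":-1,"x":0.2,"y":-0.6,"z":3,"spin":0},{"fingers":-1,"x":0.2,"y":-0.6,"z":3,"spin":0},{"fingers":-1,"x":0.2,"y":-0.6,"z":3,"spin":0},{"fingers":-1,"x":0.2,"y":-0.6,"z":3,"spin":0}]'
cat >> h.py <<'E'
from scipy.spatial.transform import Rotation
def shift(target,o=None):
    o=o or get_obs();return np.round(Rotation.from_euler("xyz",o["eef_rot"]).as_matrix().T@(np.array(target)-o["ee_pos"]),4)
E
python3 - <<'E'
from h import *
o=get_obs();print(o["qpos"].round(3),o["ee_pos"],o["eef_rot"]);print(Rotation.from_euler("xyz",o["eef_rot"]).as_matrix().round(3))
for t in [(.35,.36,.45),(.60,.0,.45),(.60,-.13,.42),(.60,-.13,.3)]:print(t,shift(t))
E
```

```text
time_s: 23.45
ee_pos: [-0.0159, 0.8546, 0.2771]
eef_rot: [-1.372, -0.087, 0.084]
force: [0.2, 0.4, 0.4]
grip_width: 0.0007
time_s: 24.45
ee_pos: [-0.018, 0.8621, 0.2836]
eef_rot: [-1.337, -0.09, 0.083]
force: [0.6, -0.1, 0.1]
grip_width: 0.0006
[ 1.571  1.011  0.236 -0.068  1.654  1.463] [-0.01796954  0.86209255  0.28361965] [-1.33722905 -0.08958864  0.08304497]
[[ 0.993  0.068 -0.101]
 [ 0.083  0.238  0.968]
 [ 0.089 -0.969  0.231]]
(0.35, 0.36, 0.45) [ 0.3386 -0.2558 -0.4848]
(0.6, 0.0, 0.45) [ 0.557  -0.3245 -0.8586]
(0.6, -0.13, 0.42) [ 0.5436 -0.3264 -0.9913]
(0.6, -0.13, 0.3) [ 0.5329 -0.2101 -1.019 ]
```

```bash
python3 -m handwheel '[{"fingers":-1,"x":0.026,"y":-0.02,"z":-0.037,"spin":0},{"fingers":-1,"x":0.052,"y":-0.04,"z":-0.074,"spin":0},{"fingers":-1,"x":0.078,"y":-0.06,"z":-0.111,"spin":0},{"fingers":-1,"x":0.104,"y":-0.08,"z":-0.148,"spin":0},{"fingers":-1,"x":0.13,"y":-0.1,"z":-0.185,"spin":0},{"fingers":-1,"x":0.156,"y":-0.12,"z":-0.222,"spin":0},{"fingers":-1,"x":0.182,"y":-0.14,"z":-0.259,"spin":0},{"fingers":-1,"x":0.208,"y":-0.16,"z":-0.296,"spin":0},{"fingers":-1,"x":0.234,"y":-0.18,"z":-0.333,"spin":0},{"fingers":-1,"x":0.26,"y":-0.2,"z":-0.37,"spin":0}]'
python3 -m handwheel '[{"fingers":-1,"x":0.02,"y":-0.009,"z":-0.045,"spin":0},{"fingers":-1,"x":0.04,"y":-0.018,"z":-0.09,"spin":0},{"fingers":-1,"x":0.06,"y":-0.027,"z":-0.135,"spin":0},{"fingers":-1,"x":0.08,"y":-0.036,"z":-0.18,"spin":0},{"fingers":-1,"x":0.1,"y":-0.045,"z":-0.225,"spin":0},{"fingers":-1,"x":0.12,"y":-0.054,"z":-0.27,"spin":0},{"fingers":-1,"x":0.14,"y":-0.063,"z":-0.315,"spin":0},{"fingers":-1,"x":0.16,"y":-0.072,"z":-0.36,"spin":0},{"fingers":-1,"x":0.18,"y":-0.081,"z":-0.405,"spin":0},{"fingers":-1,"x":0.2,"y":-0.09,"z":-0.45,"spin":0}]'
python3 - <<'E'
from h import *
o=get_obs();print(o["qpos"].round(3),o["ee_pos"],o["eef_rot"])
for t in [(.594,-.13,.38),(.594,-.13,.2),(.592,-.10,.089),(.590,-.043,.089)]:print(t,shift(t))
E
```

```text
time_s: 25.45
ee_pos: [0.2488, 0.4978, 0.4088]
eef_rot: [-1.337, -0.09, 0.083]
force: [0.9, 1.1, 0.0]
grip_width: 0.0006
time_s: 26.45
ee_pos: [0.4864, 0.0576, 0.4097]
eef_rot: [-1.337, -0.091, 0.083]
force: [0.8, 1.5, -0.4]
grip_width: 0.0008
[-0.095  0.042  1.368  0.247  1.681 -0.155] [0.48637593 0.05764384 0.4097321 ] [-1.337277   -0.09071386  0.08279608]
(0.594, -0.13, 0.38) [ 0.0887 -0.0084 -0.1994]
(0.594, -0.13, 0.2) [ 0.0724  0.166  -0.2408]
(0.592, -0.1, 0.089) [ 0.0628  0.2805 -0.2372]
(0.59, -0.043, 0.089) [ 0.0655  0.2939 -0.1818]
```

```bash
python3 -m handwheel '[{"fingers":-1,"x":0.02,"y":-0.002,"z":-0.045,"spin":0},{"fingers":-1,"x":0.04,"y":-0.004,"z":-0.09,"spin":0},{"fingers":-1,"x":0.06,"y":-0.005,"z":-0.135,"spin":0},{"fingers":-1,"x":0.08,"y":-0.007,"z":-0.18,"spin":0},{"fingers":-1,"x":0.085,"y":0.03,"z":-0.205,"spin":0},{"fingers":-1,"x":0.08,"y":0.075,"z":-0.22,"spin":0},{"fingers":-1,"x":0.075,"y":0.12,"z":-0.23,"spin":0},{"fingers":-1,"x":0.072,"y":0.166,"z":-0.24,"spin":0},{"fingers":-1,"x":0.068,"y":0.21,"z":-0.24,"spin":0},{"fingers":-1,"x":0.065,"y":0.25,"z":-0.238,"spin":0}]'
python3 - <<'E'
from h import *
o=get_obs();print(o["qpos"].round(3),o["ee_pos"],o["eef_rot"])
for t in [(.592,-.10,.089),(.590,-.043,.089),(.574,-.0443,.089),(.566,-.045,.089)]:print(t,shift(t))
E
```

```text
time_s: 27.45
ee_pos: [0.5909, -0.1056, 0.116]
eef_rot: [-1.337, -0.089, 0.082]
force: [0.7, -0.5, -0.3]
grip_width: 0.0005
[-0.352  0.492  1.48   0.267  1.202 -0.546] [ 0.59089827 -0.10557508  0.11600094] [-1.33715898 -0.0889675   0.08245597]
(0.592, -0.1, 0.089) [-0.0008  0.0276 -0.0009]
(0.59, -0.043, 0.089) [0.0018 0.041  0.0544]
(0.574, -0.0443, 0.089) [-0.0141  0.0396  0.0548]
(0.566, -0.045, 0.089) [-0.0221  0.0389  0.0549]
```

```bash
python3 -m handwheel '[{"fingers":-1,"x":0,"y":0.0276,"z":-0.001,"spin":0},{"fingers":-1,"x":0.002,"y":0.034,"z":0.026,"spin":0},{"fingers":-1,"x":0.002,"y":0.04,"z":0.045,"spin":0},{"fingers":-1,"x":0.002,"y":0.041,"z":0.0535,"spin":0},{"fingers":-1,"x":0.002,"y":0.041,"z":0.0535,"spin":0},{"fingers":-1,"x":-0.002,"y":0.0405,"z":0.0535,"spin":0},{"fingers":-1,"x":-0.005,"y":0.0405,"z":0.0535,"spin":0},{"fingers":-1,"x":-0.008,"y":0.04,"z":0.0535,"spin":0},{"fingers":-1,"x":-0.011,"y":0.04,"z":0.0535,"spin":0},{"fingers":-1,"x":-0.011,"y":0.04,"z":0.0535,"spin":0}]'
python3 - <<'E'
from h import *
o=get_obs();print(o["force"],o["ee_pos"],o["moment"])
p,d=cams.camera("wrist");np.savez("pics/w4.npz",p=p);cv2.imwrite("pics/w4.png",p[::1,::1,::-1])
E
```

```text
time_s: 28.45
ee_pos: [0.578, -0.046, 0.0909]
eef_rot: [-1.338, -0.091, 0.082]
force: [3.7, -3.0, -0.5]
grip_width: 0.0009
[ 3.74507191 -3.00815947 -0.46663161] [ 0.57796499 -0.0460094   0.0908611 ] [-0.91307241 -0.74665047 -0.22483244]
```

The force of +3.7 N in x is the catch spring pushing back, and −3 N in y is light contact with the lid edge. I'll push on to about 17 mm of catch travel.

```bash
python3 -m handwheel '[{"fingers":-1,"x":-0.003,"y":0,"z":0,"spin":0},{"fingers":-1,"x":-0.006,"y":0,"z":0,"spin":0},{"fingers":-1,"x":-0.009,"y":0,"z":0,"spin":0},{"fingers":-1,"x":-0.012,"y":0,"z":0,"spin":0},{"fingers":-1,"x":-0.014,"y":-0.001,"z":0,"spin":0},{"fingers":-1,"x":-0.014,"y":-0.001,"z":0,"spin":0},{"fingers":-1,"x":-0.014,"y":-0.001,"z":0,"spin":0},{"fingers":-1,"x":-0.014,"y":-0.001,"z":0,"spin":0},{"fingers":-1,"x":-0.014,"y":-0.001,"z":0,"spin":0},{"fingers":-1,"x":-0.014,"y":-0.001,"z":0,"spin":0}]'
python3 - <<'E'
from h import *
o=get_obs();print(o["force"],o["ee_pos"],o["moment"],o["eef_rot"])
E
```

```text
time_s: 29.5
ee_pos: [0.5646, -0.0474, 0.0907]
eef_rot: [-1.338, -0.092, 0.082]
force: [6.2, -3.7, -0.0]
grip_width: 0.0008
[ 6.24908589 -3.74238898 -0.04795603] [ 0.56459642 -0.04736541  0.09066605] [-1.01109328 -1.10444243 -0.29871464] [-1.33834197 -0.09151199  0.08248222]
```

```bash
python3 -m handwheel '[{"fingers":-1,"x":0,"y":0.0005,"z":0.0025,"spin":0},{"fingers":-1,"x":0,"y":-0.001,"z":0.004,"spin":0},{"fingers":-1,"x":0,"y":-0.003,"z":0.005,"spin":0},{"fingers":-1,"x":0,"y":-0.005,"z":0.006,"spin":0},{"fingers":-1,"x":0,"y":-0.007,"z":0.007,"spin":0},{"fingers":-1,"x":0,"y":-0.009,"z":0.0075,"spin":0},{"fingers":-1,"x":0,"y":-0.0105,"z":0.008,"spin":0},{"fingers":-1,"x":0,"y":-0.0105,"z":0.008,"spin":0},{"fingers":-1,"x":0,"y":-0.0105,"z":0.008,"spin":0},{"fingers":-1,"x":0,"y":-0.0105,"z":0.008,"spin":0}]'
cat >> h.py <<'E'
def lid():
    p,d=cams.camera("top");c=cams.get_calibration("top");W=cloud(d,c)
    # far part of lid, away from the gripper
    b=np.array([-.0836,.9965]);q=W.reshape(-1,3);q=q[(d.reshape(-1)>0)]
    hx=np.array([.562,-.045])+b*.2487;r=q[:,:2]-hx
    s=r@b;t=r@np.array([b[1],-b[0]])
    m=(t>.05)&(t<.115)&(s<-.03)&(s>-.24)&(q[:,2]>.09)
    k=np.polyfit(s[m],q[m][:,2],1);return np.arctan(-k[0]).round(3),m.sum()
E
python3 - <<'E'
from h import *
o=get_obs();print(o["force"],o["ee_pos"],o["moment"],lid())
E
```

```text
time_s: 30.5
ee_pos: [0.5639, -0.046, 0.1028]
eef_rot: [-1.345, -0.094, 0.082]
force: [7.5, -30.5, -3.5]
grip_width: 0.0004
[  7.48494937 -30.50958781  -3.5206131 ] [ 0.5638717  -0.04601093  0.10279041] [-5.94996708 -1.45467023 -0.46488914] (np.float64(0.149), np.int64(1488))
```

Lid tilt is now 0.149 against 0.10 at the start, which is beyond the engaged play, so the catch is clear. I'll keep lifting while the catch is held aside.

```bash
python3 -m handwheel '[{"fingers":-1,"x":0,"y":-0.0047,"z":0.0017,"spin":0},{"fingers":-1,"x":0,"y":-0.0094,"z":0.0034,"spin":0},{"fingers":-1,"x":0,"y":-0.0141,"z":0.0051,"spin":0},{"fingers":-1,"x":0,"y":-0.0188,"z":0.007,"spin":0},{"fingers":-1,"x":0,"y":-0.0235,"z":0.0089,"spin":0},{"fingers":-1,"x":0,"y":-0.0282,"z":0.0109,"spin":0},{"fingers":-1,"x":0,"y":-0.0329,"z":0.0129,"spin":0},{"fingers":-1,"x":0,"y":-0.0329,"z":0.0129,"spin":0},{"fingers":-1,"x":0,"y":-0.0329,"z":0.0129,"spin":0},{"fingers":-1,"x":0,"y":-0.0329,"z":0.0129,"spin":0}]'
python3 - <<'E'
from h import *
o=get_obs();print(o["force"],o["ee_pos"],o["moment"],o["eef_rot"],lid())
E
```

```text
time_s: 31.55
ee_pos: [0.5612, -0.0425, 0.1389]
eef_rot: [-1.348, -0.097, 0.081]
force: [8.3, -37.6, 6.8]
grip_width: 0.0007
[  8.2704549  -37.59181912   6.82566657] [ 0.5612044  -0.04247491  0.13893397] [-6.80806259 -1.73769874 -0.650455  ] [-1.34750802 -0.09667726  0.08078075] (np.float64(0.306), np.int64(1487))
```

Lid tilt is 0.306, i.e. joint angle 0.206, so it's past the catch. I'll work out the arc for swinging it open, with less pressing.

Run:
```python
from h import *
o=get_obs();M=Rotation.from_euler("xyz",o["eef_rot"]).as_matrix()
E=lambda a:np.array([.203-.25*np.cos(a),.112+.25*np.sin(a)])
for a in np.r_[.4:1.85:.1]:
    dy,dz=E(a)-E(.306);dy-=.0025
    if a>1.33: dz-=0.02*(a-1.33)
    print(round(a,2),(M.T@[-.0836*dy,dy,dz]).round(3))
```

```text
0.4 [ 0.002 -0.02   0.01 ]
0.5 [ 0.004 -0.04   0.026]
0.6 [ 0.006 -0.057  0.043]
0.7 [ 0.008 -0.073  0.063]
0.8 [ 0.01  -0.087  0.083]
0.9 [ 0.011 -0.099  0.105]
1.0 [ 0.013 -0.109  0.128]
1.1 [ 0.014 -0.116  0.152]
1.2 [ 0.015 -0.121  0.177]
1.3 [ 0.016 -0.123  0.202]
1.4 [ 0.016 -0.122  0.227]
1.5 [ 0.016 -0.117  0.251]
1.6 [ 0.016 -0.11   0.275]
1.7 [ 0.015 -0.101  0.299]
1.8 [ 0.015 -0.089  0.321]
```

```bash
python3 -m handwheel '[{"fingers":-1,"x":0.006,"y":-0.02,"z":0.01,"spin":0},{"fingers":-1,"x":0.014,"y":-0.04,"z":0.026,"spin":0},{"fingers":-1,"x":0.022,"y":-0.057,"z":0.043,"spin":0},{"fingers":-1,"x":0.03,"y":-0.073,"z":0.063,"spin":0},{"fingers":-1,"x":0.034,"y":-0.087,"z":0.083,"spin":0},{"fingers":-1,"x":0.036,"y":-0.099,"z":0.105,"spin":0},{"fingers":-1,"x":0.036,"y":-0.109,"z":0.128,"spin":0},{"fingers":-1,"x":0.036,"y":-0.116,"z":0.152,"spin":0},{"fingers":-1,"x":0.036,"y":-0.116,"z":0.152,"spin":0},{"fingers":-1,"x":0.036,"y":-0.116,"z":0.152,"spin":0}]'
python3 - <<'E'
from h import *
o=get_obs();print(o["force"],o["ee_pos"],o["moment"],o["eef_rot"])
p,d=cams.camera("scene");cv2.imwrite("pics/s5.png",p[100:400,150:550,::-1])
E
```

```text
time_s: 32.6
ee_pos: [0.5714, 0.0857, 0.2879]
eef_rot: [-1.337, -0.09, 0.084]
force: [4.4, -0.7, 2.7]
grip_width: 0.0006
[ 4.37306746 -0.73878695  2.73505019] [0.57135929 0.08573919 0.28786694] [ 0.02656387 -0.64373924 -0.12134371] [-1.3369709  -0.09020253  0.0838122 ]
```

View pics/s5.png

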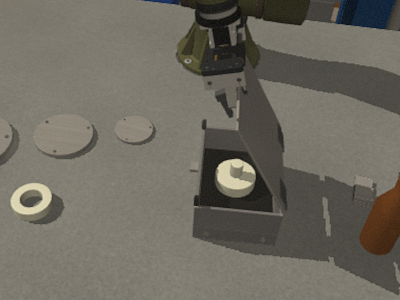

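The lid is lifted to about 1.1 rad total, and the spacer stands in the bay at crop (235,172). I'll keep swinging the lid past upright.

```bash
python3 -m handwheel '[{"fingers":-1,"x":0,"y":-0.005,"z":0.025,"spin":0},{"fingers":-1,"x":0,"y":-0.007,"z":0.05,"spin":0},{"fingers":-1,"x":0,"y":-0.006,"z":0.075,"spin":0},{"fingers":-1,"x":0,"y":-0.001,"z":0.099,"spin":0},{"fingers":-1,"x":0,"y":0.006,"z":0.123,"spin":0},{"fingers":-1,"x":0,"y":0.015,"z":0.147,"spin":0},{"fingers":-1,"x":0,"y":0.027,"z":0.169,"spin":0},{"fingers":-1,"x":0,"y":0.027,"z":0.169,"spin":0},{"fingers":-1,"x":0,"y":0.02,"z":0.13,"spin":0},{"fingers":-1,"x":0,"y":0.0,"z":0.09,"spin":0}]'
python3 - <<'E'
from h import *
o=get_obs();print(o["force"],o["ee_pos"],o["eef_rot"])
p,d=cams.camera("scene");c=cams.get_calibration("scene");W=cloud(d,c);np.savez("pics/s6.npz",p=p,d=d)
# lid points: tall points in the lid region
q=W[(d>0)&(W[...,2]>.17)&(W[...,2]<.34)&(W[...,1]>.15)&(W[...,1]<.33)&(W[...,0]>.62)&(W[...,0]<.72)]
b=np.array([-.0836,.9965]);s=(q[:,:2]-[.562,-.045])@b-.2487
print(len(q));
for lo in np.r_[.17:.34:.03]:
    m=(q[:,2]>lo)&(q[:,2]<lo+.03);print(lo.round(2),m.sum(),np.median(s[m]).round(3) if m.any() else "")
# white spacer
hsv=cv2.cvtColor(p,cv2.COLOR_RGB2HSV);m=(p.min(2)>140)
n,l,st,ce=cv2.connectedComponentsWithStats(m.astype(np.uint8));print([(ce[i].round(1),st[i]) for i in range(1,n) if st[i,4]>60])
E
```

```text
time_s: 33.65
ee_pos: [0.5612, 0.1719, 0.3056]
eef_rot: [-1.338, -0.084, 0.085]
force: [0.2, -0.1, 0.3]
grip_width: 0.0003
[ 0.17856296 -0.1153239   0.28776247] [0.56123464 0.17188129 0.30557566] [-1.33757818 -0.08388423  0.08526319]
1176
0.17 183 0.022
0.2 192 0.032
0.23 203 0.042
0.26 214 0.052
0.29 227 0.062
0.32 157 0.069
[(array([158.7,  79.2]), array([143,  70,  30,  22, 231], dtype=int32)), (array([383., 274.]), array([367, 259,  38,  30, 652], dtype=int32)), (array([180.6, 298.2]), array([160, 283,  42,  32, 690], dtype=int32)), (array([194.3, 440.5]), array([   0,  398,  399,   82, 2485], dtype=int32))]
```

Run:
```python
from h import *
z=np.load("pics/s6.npz");c=cams.get_calibration("scene");W=cloud(z["d"],c)
p2,d2=cams.camera("top");c2=cams.get_calibration("top");W2=cloud(d2,c2)
for n,p,W,c in(("scene",z["p"],W,c),("top",p2,W2,c2)):
    u,v=proj((.57,.07,.08),c).astype(int);m=np.zeros(p.shape[:2],bool);m[v-40:v+40,u-40:u+40]=1
    m&=(p.min(2)>135)
    q=W[m];print(n,m.sum(),np.percentile(q[:,2],[5,50,95]).round(3))
    ys,xs=np.nonzero(m);
    if n=="top" and len(xs): print("pix",xs.mean(),ys.mean(),np.ptp(xs),np.ptp(ys),ray((xs.min()+xs.max())/2,(ys.min()+ys.max())/2,.07,c))
    for lo,hi in((.06,.08),(.096,.115)):
        k=q[(q[:,2]>lo)&(q[:,2]<hi)][:,:2]
        if len(k)>5:print(lo,len(k),np.round(cv2.minEnclosingCircle((k*1000).astype(np.float32)),1) if 0 else cv2.minEnclosingCircle((k*1000).astype(np.float32)),k.mean(0).round(4))
o=get_obs()
for t in [(.56,.1,.32),(.57,-.02,.36)]:print(shift(t))
print(Rotation.from_euler("xyz",o["eef_rot"]).as_matrix().round(3))
```

```text
scene 670 [0.068 0.072 0.106]
0.06 574 ((536.933837890625, 107.77194213867188), 45.273223876953125) [0.5448 0.1007]
0.096 95 ((535.8946533203125, 106.4368667602539), 14.453598022460938) [0.537  0.1068]
top 58 [0.103 0.297 0.488]
pix 291.51724137931035 221.93103448275863 42 25 [0.60191972 0.08101847 0.07      ]
0.096 29 ((566.82763671875, 18.558435440063477), 10.99038314819336) [0.567  0.0188]
[-0.007  -0.0276 -0.0632]
[-0.003  -0.0941 -0.1712]
[[ 0.993  0.067 -0.097]
 [ 0.079  0.237  0.968]
 [ 0.088 -0.969  0.23 ]]
```

Spacer: disc radius 45.3 mm at z 0.072 and stub radius 14.5 mm at z 0.106, centred at (0.537, 0.107), which matches the given sizes. The lid leans about 0.32 rad past upright. A spin of about +21° makes the jaw axis horizontal again. Next is the plate centre by scene depth.

Run:
```python
from h import *
z=np.load("pics/s6.npz");c=cams.get_calibration("scene");W=cloud(z["d"],c);p=z["p"]
r=np.hypot(W[...,0]-.4416,W[...,1]+.334)
print("bench z",np.median(W[(r>.1)&(r<.12)][:,2]),"top",np.median(W[r<.05][:,2]))
zb=np.median(W[(r>.1)&(r<.12)][:,2])
m=(r<.11)&(W[...,2]>zb+.007);mm=cv2.morphologyEx(m.astype(np.uint8),cv2.MORPH_OPEN,np.ones((3,3)))>0
k=(W[mm][:,:2]*1000).astype(np.float32);print(len(k),cv2.minEnclosingCircle(k),k.mean(0),np.percentile(k,[.5,99.5],axis=0))
# via image ellipse of the mask cast on the top plane
ys,xs=np.nonzero(mm);P=np.array([ray(x,y,.012,c)[:2] for x,y in zip(xs,ys)])*1000
print("rays",cv2.minEnclosingCircle(P.astype(np.float32)),P.mean(0))
o=get_obs();print(o["ee_pos"],[shift(t) for t in[(.537,.107,.2),(.537,.107,.074)]])
```

```text
bench z 0.0010990021623871193 top 0.01308636140929692
1961 ((439.3559265136719, -333.37677001953125), 76.80146789550781) [ 443.84998 -332.99454] [[ 369.56119995 -404.6531189 ]
 [ 513.35031738 -261.85646973]]
rays ((440.6434020996094, -333.21868896484375), 77.1050033569336) [ 442.87414894 -333.4713411 ]
[0.56263636 0.16826341 0.30835032] [array([-0.0398,  0.0888, -0.0817]), array([-0.0509,  0.2109, -0.1107])]
```

```bash
python3 -m handwheel '[{"fingers":0.3,"x":-0.005,"y":-0.0,"z":-0.03,"spin":7},{"fingers":0.3,"x":-0.015,"y":0.03,"z":-0.055,"spin":14},{"fingers":0.3,"x":-0.03,"y":0.055,"z":-0.075,"spin":20.9},{"fingers":0.3,"x":-0.038,"y":0.084,"z":-0.085,"spin":20.9},{"fingers":0.3,"x":-0.038,"y":0.084,"z":-0.085,"spin":20.9},{"fingers":0.3,"x":-0.038,"y":0.084,"z":-0.085,"spin":20.9},{"fingers":0.3,"x":-0.038,"y":0.084,"z":-0.085,"spin":20.9},{"fingers":0.3,"x":-0.038,"y":0.084,"z":-0.085,"spin":20.9},{"fingers":0.3,"x":-0.038,"y":0.084,"z":-0.085,"spin":20.9},{"fingers":0.3,"x":-0.038,"y":0.084,"z":-0.085,"spin":20.9}]' 20
python3 - <<'E'
from h import *
o=get_obs();print(o["ee_pos"],Rotation.from_euler("xyz",o["eef_rot"]).as_matrix().round(3),[shift(t) for t in[(.537,.107,.2),(.537,.107,.13),(.537,.107,.074)]])
E
```

```text
time_s: 34.75
ee_pos: [0.5389, 0.1075, 0.2046]
eef_rot: [-1.321, -0.002, -0.271]
force: [-0.9, -0.4, -0.6]
grip_width: 0.0612
[0.53892791 0.10747308 0.20462898] [[ 0.963  0.068  0.259]
 [-0.268  0.238  0.934]
 [ 0.002 -0.969  0.247]] [array([-0.0017,  0.0042, -0.0021]), array([-0.0019,  0.0721, -0.0194]), array([-0.002 ,  0.1263, -0.0333])]
```

```bash
python3 -m handwheel '[{"fingers":0.3,"x":-0.002,"y":0.035,"z":-0.01,"spin":0},{"fingers":0.3,"x":-0.002,"y":0.07,"z":-0.019,"spin":0},{"fingers":0.3,"x":-0.002,"y":0.095,"z":-0.025,"spin":0},{"fingers":0.3,"x":-0.002,"y":0.112,"z":-0.03,"spin":0},{"fingers":0.3,"x":-0.002,"y":0.122,"z":-0.032,"spin":0},{"fingers":0.3,"x":-0.002,"y":0.122,"z":-0.032,"spin":0},{"fingers":-1,"x":-0.002,"y":0.122,"z":-0.032,"spin":0},{"fingers":-1,"x":-0.002,"y":0.122,"z":-0.032,"spin":0},{"fingers":-1,"x":-0.002,"y":0.122,"z":-0.032,"spin":0},{"fingers":-1,"x":-0.002,"y":0.122,"z":-0.032,"spin":0}]' 20
python3 - <<'E'
from h import *
o=get_obs();print(o["ee_pos"],o["force"],o["grip_width"])
E
```

```text
time_s: 35.75
ee_pos: [0.537, 0.107, 0.0786]
eef_rot: [-1.321, -0.002, -0.271]
force: [0.1, -0.1, -0.7]
grip_width: 0.0324
[0.53701708 0.10701033 0.0786209 ] [ 0.09817066 -0.08768088 -0.7381109 ] 0.03242270889367066
```

```bash
python3 -m handwheel '[{"fingers":-1,"x":0,"y":0,"z":0,"spin":0},{"fingers":-1,"x":0,"y":0,"z":0,"spin":0},{"fingers":-1,"x":0,"y":0,"z":0,"spin":0},{"fingers":-1,"x":0,"y":-0.005,"z":0.001,"spin":0},{"fingers":-1,"x":0,"y":-0.015,"z":0.004,"spin":0},{"fingers":-1,"x":0,"y":-0.03,"z":0.0075,"spin":0},{"fingers":-1,"x":0,"y":-0.06,"z":0.015,"spin":0},{"fingers":-1,"x":0,"y":-0.09,"z":0.0225,"spin":0},{"fingers":-1,"x":0,"y":-0.12,"z":0.03,"spin":0},{"fingers":-1,"x":0,"y":-0.145,"z":0.037,"spin":0}]' 25
python3 - <<'E'
from h import *
o=get_obs();print(o["ee_pos"],o["force"],o["grip_width"])
for t in[(.442,-.3335,.235),(.442,-.3335,.10),(.442,-.3335,.056)]:print(shift(t))
E
```

```text
time_s: 36.75
ee_pos: [0.5364, 0.107, 0.23]
eef_rot: [-1.321, -0.002, -0.271]
force: [0.3, -0.1, -3.1]
grip_width: 0.0274
[0.53641775 0.10702007 0.23000525] [ 0.34978248 -0.1339481  -3.07711556] 0.027379969062113818
[ 0.0271 -0.116  -0.4345]
[ 0.0268  0.0148 -0.4679]
[ 0.0267  0.0575 -0.4788]
```

The spacer is held: width 27.4 mm and 3.1 N of weight. I'll carry it to above the plate.

```bash
python3 -m handwheel '[{"fingers":-1,"x":0.002,"y":-0.008,"z":-0.03,"spin":0},{"fingers":-1,"x":0.004,"y":-0.019,"z":-0.07,"spin":0},{"fingers":-1,"x":0.007,"y":-0.031,"z":-0.115,"spin":0},{"fingers":-1,"x":0.01,"y":-0.043,"z":-0.16,"spin":0},{"fingers":-1,"x":0.013,"y":-0.055,"z":-0.205,"spin":0},{"fingers":-1,"x":0.016,"y":-0.067,"z":-0.25,"spin":0},{"fingers":-1,"x":0.019,"y":-0.079,"z":-0.295,"spin":0},{"fingers":-1,"x":0.022,"y":-0.091,"z":-0.34,"spin":0},{"fingers":-1,"x":0.025,"y":-0.102,"z":-0.38,"spin":0},{"fingers":-1,"x":0.027,"y":-0.11,"z":-0.41,"spin":0}]' 25
python3 - <<'E'
from h import *
o=get_obs();print(o["ee_pos"],o["force"],o["grip_width"])
for t in[(.442,-.3335,.18),(.442,-.3335,.10),(.442,-.3335,.054)]:print(shift(t))
E
```

```text
time_s: 37.75
ee_pos: [0.4478, -0.3114, 0.2334]
eef_rot: [-1.321, -0.001, -0.273]
force: [0.2, -0.1, -2.7]
grip_width: 0.0278
[ 0.4477786  -0.31138282  0.23336958] [ 0.22799463 -0.14121685 -2.71918126] 0.027755743254170667
[ 0.0003  0.0461 -0.0353]
[ 0.0002  0.1236 -0.0551]
[ 0.0002  0.1682 -0.0664]
```

```bash
python3 -m handwheel '[{"fingers":-1,"x":0,"y":0.025,"z":-0.025,"spin":0},{"fingers":-1,"x":0,"y":0.05,"z":-0.036,"spin":0},{"fingers":-1,"x":0,"y":0.08,"z":-0.044,"spin":0},{"fingers":-1,"x":0,"y":0.11,"z":-0.0515,"spin":0},{"fingers":-1,"x":0,"y":0.135,"z":-0.058,"spin":0},{"fingers":-1,"x":0,"y":0.15,"z":-0.062,"spin":0},{"fingers":-1,"x":0,"y":0.16,"z":-0.0645,"spin":0},{"fingers":-1,"x":0,"y":0.165,"z":-0.0656,"spin":0},{"fingers":-1,"x":0,"y":0.166,"z":-0.0658,"spin":0},{"fingers":-1,"x":0,"y":0.166,"z":-0.0658,"spin":0}]' 25
cat >> h.py <<'E'
def disc(zlo,zhi,xy,p,W,bright=135):
    m=(p.min(2)>bright)&(W[...,2]>zlo)&(W[...,2]<zhi)&(np.hypot(W[...,0]-xy[0],W[...,1]-xy[1])<.08)
    k=(W[m][:,:2]*1000).astype(np.float32);return len(k),cv2.minEnclosingCircle(k) if len(k)>3 else None,np.median(W[m][:,2]) if len(k) else None
E
python3 - <<'E'
from h import *
o=get_obs();print(o["ee_pos"],o["force"],o["grip_width"])
p,d=cams.camera("scene");c=cams.get_calibration("scene");W=cloud(d,c)
print(disc(.03,.06,(.442,-.3335),p,W))
E
```

```text
time_s: 38.75
ee_pos: [0.4433, -0.3313, 0.0566]
eef_rot: [-1.321, -0.002, -0.271]
force: [-0.3, -0.6, -3.6]
grip_width: 0.0274
[ 0.44325369 -0.33133309  0.05661046] [-0.29152415 -0.64871817 -3.64738743] 0.027427812744319845
(299, ((441.41961669921875, -331.4423522949219), 46.43967056274414), np.float64(0.048841524025594496))
```

```bash
python3 -m handwheel '[{"fingers":-1,"x":0,"y":0.0005,"z":-0.002,"spin":0},{"fingers":-1,"x":0,"y":0.0015,"z":-0.0023,"spin":0},{"fingers":-1,"x":0,"y":0.0025,"z":-0.0026,"spin":0},{"fingers":-1,"x":0,"y":0.0035,"z":-0.0029,"spin":0},{"fingers":-1,"x":0,"y":0.0042,"z":-0.0031,"spin":0},{"fingers":-1,"x":0,"y":0.0048,"z":-0.0033,"spin":0},{"fingers":-1,"x":0,"y":0.0053,"z":-0.0034,"spin":0},{"fingers":-1,"x":0,"y":0.0057,"z":-0.0035,"spin":0},{"fingers":-1,"x":0,"y":0.0057,"z":-0.0035,"spin":0},{"fingers":-1,"x":0,"y":0.0057,"z":-0.0035,"spin":0}]' 25
python3 - <<'E'
from h import *
o=get_obs();print(o["ee_pos"],o["force"],o["grip_width"])
E
```

```text
time_s: 39.8
ee_pos: [0.4426, -0.3327, 0.0504]
eef_rot: [-1.32, -0.002, -0.271]
force: [-4.0, 7.3, 10.3]
grip_width: 0.0271
[ 0.44257954 -0.3326505   0.0504031 ] [-3.95554924  7.31305337 10.25236997] 0.027082949221755748
```

Contact with the plate felt (about 13 N above the hanging weight). I'll ease off slightly, open, then withdraw.

```bash
python3 -m handwheel '[{"fingers":-1,"x":0,"y":-0.0009,"z":0.0002,"spin":0},{"fingers":-1,"x":0,"y":-0.0009,"z":0.0002,"spin":0},{"fingers":-0.3,"x":0,"y":-0.0009,"z":0.0002,"spin":0},{"fingers":-0.1,"x":0,"y":-0.0009,"z":0.0002,"spin":0},{"fingers":0.2,"x":0,"y":-0.0009,"z":0.0002,"spin":0},{"fingers":0.2,"x":0,"y":-0.0009,"z":0.0002,"spin":0},{"fingers":0.2,"x":0,"y":-0.0009,"z":0.0002,"spin":0},{"fingers":0.2,"x":0,"y":-0.02,"z":0.005,"spin":0},{"fingers":0.2,"x":0,"y":-0.05,"z":0.012,"spin":0},{"fingers":0.2,"x":0,"y":-0.08,"z":0.02,"spin":0}]' 25
python3 -m handwheel '[{"fingers":0.2,"x":0,"y":-0.04,"z":0,"spin":0},{"fingers":0.2,"x":0,"y":-0.07,"z":-0.03,"spin":0},{"fingers":0.2,"x":0,"y":-0.08,"z":-0.07,"spin":0},{"fingers":0.2,"x":-0.03,"y":-0.08,"z":-0.1,"spin":0},{"fingers":0.2,"x":-0.06,"y":-0.08,"z":-0.13,"spin":0},{"fingers":0.2,"x":-0.09,"y":-0.08,"z":-0.16,"spin":0},{"fingers":0.2,"x":-0.12,"y":-0.08,"z":-0.18,"spin":0},{"fingers":0.2,"x":-0.12,"y":-0.08,"z":-0.18,"spin":0},{"fingers":0.2,"x":-0.12,"y":-0.08,"z":-0.18,"spin":0},{"fingers":0.2,"x":-0.12,"y":-0.08,"z":-0.18,"spin":0}]'
python3 - <<'E'
from h import *
o=get_obs();print(o["ee_pos"],o["force"],o["grip_width"])
p,d=cams.camera("scene");c=cams.get_calibration("scene");W=cloud(d,c)
print("disc",disc(.03,.055,(.442,-.3335),p,W),"stub",disc(.065,.09,(.442,-.3335),p,W))
r=np.hypot(W[...,0]-.4416,W[...,1]+.334)
m=(r<.1)&(W[...,2]>.008)&(W[...,2]<.02);k=(W[cv2.morphologyEx(m.astype(np.uint8),cv2.MORPH_OPEN,np.ones((3,3)))>0][:,:2]*1000).astype(np.float32);print("plate",cv2.minEnclosingCircle(k),np.percentile(k,[1,99],axis=0))
m=(p.min(2)>135)&(np.hypot(W[...,0]-.4416,W[...,1]+.334)<.045)&(W[...,2]>.035)&(W[...,2]<.05);q=W[m];print("disc top slope",np.linalg.lstsq(np.c_[q[:,:2],np.ones(len(q))],q[:,2],rcond=None)[0])
print("ring",disc(.018,.035,(.6650,-.328),p,W))
q=W[(d>0)&(W[...,2]>.17)&(W[...,2]<.34)&(W[...,1]>.15)&(W[...,1]<.33)&(W[...,0]>.5)&(W[...,0]<.72)]
s=(q[:,:2]-[.562,-.045])@np.array([-.0836,.9965]);print("lid lean past upright",np.arctan(np.polyfit(q[:,2],s,1)[0]))
cv2.imwrite("pics/s9.png",p[...,::-1])
E
```

```text
time_s: 40.8
ee_pos: [0.442, -0.3332, 0.1327]
eef_rot: [-1.321, -0.001, -0.271]
force: [-0.2, 0.6, 0.7]
grip_width: 0.0564
time_s: 41.8
ee_pos: [0.2754, -0.488, 0.165]
eef_rot: [-1.321, -0.002, -0.271]
force: [0.1, -0.3, -0.1]
grip_width: 0.0563
[ 0.27541379 -0.48796607  0.16498472] [ 0.10928981 -0.25727946 -0.09919557] 0.056330540400681535
disc (446, ((441.0758361816406, -333.1165771484375), 46.2589225769043), np.float64(0.042898792650188144)) stub (71, ((442.4809265136719, -332.5811462402344), 14.917292594909668), np.float64(0.07772916746389669))
plate ((440.8422546386719, -333.8713073730469), 76.7317886352539) [[ 378.22463806 -405.70538239]
 [ 513.44592712 -262.75339447]]
disc top slope [-0.00170327  0.00330529  0.04471911]
ring (688, ((662.7880859375, -330.7285461425781), 46.77165603637695), np.float64(0.02585331727413359))
lid lean past upright 0.2688775255038187
```

View pics/s9.png

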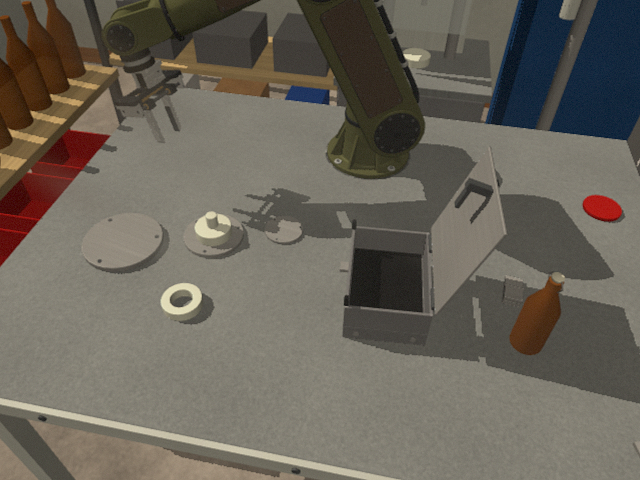

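The picture shows the spacer upright on the middle plate at (213,230), the lid leaning back past upright, and the ring (182,302), bottle (535,320) and step block (514,288) where they were. The gripper is clear of everything at (150,100).

```bash
python3 -c "
from station import workorder
print(workorder.hand_in())"
```

```text
the job is handed in; nothing more can be done
None
```

The job is done and handed in at about 42 s of the 66 s allowed. The lid is open, and the spacer stands upright on the middle-sized plate.

**How it went**
- **First try:** I tried to use the bolt head on the lid's top, but the fingers closed straight through it. One probe there pressed the lid with about 15 N.
- **Tilting the tool:** The moves cannot tilt the tool, so I over-stretched the arm past its reach limit until it leaned about 0.24 rad towards the hinge side.
- **Catch and lid:** With the closed fingers under the edge, I pushed the catch about 17 mm towards the robot, at about 6 N. I held it there while lifting past the keeper, then swung the lid over.
- **Spacer:** I took it by the stub and set it down. It touched the plate with about 13 N, and I eased off before opening the fingers.

**Last checks**
- **Spacer:** It is within about 1 mm of the plate's centre by camera depth. Its top is level to about 0.004 rad and at the expected height (43 mm against 42 mm).
- **Lid:** It leans about 0.27–0.32 rad past upright in two readings and stayed put after the arm left.
- **Bystanders:** The ring measures within about 3 mm of its first reading. I only checked the bottle and step block by eye, and they look unmoved.
- **Robot:** The gripper was clear of everything, with near-zero wrist force.

**What disagreed**
- **Fingertips:** They touched the lid about 4 mm behind the reported TCP, not 19 mm ahead as stated. I worked from the measured value.
- **Lifting force:** While lifting, the fingers pressed the lid edge with up to about 38 N, which is high for gentle handling. The lid was already clear of the catch's play by the first check, so it was not forced.

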